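Upend a jar on the rinser and set its water valve two turns open

ROBOT

A 6-joint arm with a two-finger parallel gripper is mounted at the origin on the work surface. World frame = base frame: x ahead of the robot, y to its left, z up, the work surface at z = 0. Lengths are in m, angles in rad, forces in N, time in s.
With the tool pointing down it reaches from about 0.35 to 0.775 m from the base axis. Payload 5.5 kg.
Tool frame: the origin (TCP) lies at the very end of the fingers, on their centre line; the grasp point (between the pads) lies 19 mm behind it (env.grip_depth is the distance from the TCP to the grasp point, in m); z points along the fingers, y is the direction in which the jaws open and shut (so a half turn about z gives the same grasp; the last joint's range is limited). The gripper opens to 85 mm and grips with 20 to 120 N. Pads are 22 mm wide; open, the fingers measure 114 mm over their backs; the gripper's body (76 mm by 85 mm) begins 54 mm behind the grasp point. The pads swing forward as they close: fully open they stand 13 mm farther back than shut.
Start: joints at [-1.292, 0.313, 0.046, 1.304, 0, 1.431], TCP at [0.234, -0.525, 0.231] pointing down, gripper open.
Joint ranges: [-2.76, 2.76], [-0.86, 1.69], [-1.03, 1.26], [-2.2, 2.34], [-1.47, 1.5], [-3.14, 3.14]. Speed limits (rad/s): [2.57, 2.57, 3.14, 3.14, 3.14, 3.14].

INTERFACE

Orientations are given as a unit quaternion [w, x, y, z].
In Python, from workcell import env gives the robot as it stands.
- The arm moves only by the tool step_arm, never from a script. Its argument "series" is a list of rows, each a list of 3 entries, a list of its own where there are three numbers: the shift along the world's x, y, z in cm, then the turn about the world's z in rad, then the closure in counts, from 0 (fully open) to 255 (shut). A call has 1 to 5 rows; each row is the pose to reach, as a shift and turn from the pose measured when the call began; what a row does not reach only later rows make up. A row lasts 1/8 s, in which the tool goes at most 62.5 mm and 10.7 degrees, less where a joint would pass 70% of its speed; a pose out of reach is approached as far as the arm can. A call with a gripper value outside its range is refused whole. The fingers move at their own pace and stop on an object; "newtons" is the grip in N (left out, the last holds). Time passes only in rows, so rows that repeat a pose let the fingers close. It gives the time, the measured TCP pose, the force and the opening at its end, in the units of the state.
- env.get_state(): the state, without advancing time (a new reading comes with each control period).
- env.read_camera(name): name is "scene" or "top"; returns a dict with "frame" (480x640x3 uint8, red, green, blue), "vertical_fov" (degrees; the focal length in pixels is half the picture's height over the tangent of half this angle, whatever the lens; pixels are square), "cx", "cy" (the principal point, pixels), "camera_from_world" (4x4, takes a point from world to camera coordinates). Camera axes: x right, y down, z forward; pixel columns grow to the right and rows downward; lengths in m; the calibration is good to about 2 mm. A picture is of the moment at which its call begins. There is no depth.
- env.hand_in(): hands the job in, once; it reports no verdict.
The state is a dict: "clock": time; "joint_pos": joint angles; "qvel": joint speeds; "tau": joint torques, N m; "tcp_pos": TCP position; "orientation": TCP orientation; "wrist_force": force on the tool from outside, world axes, zero at the start; "ft_torque": the same for the moment, N m; "finger_gap": finger opening in m.
Only numpy, scipy, OpenCV 4.12 (cv2) and the standard library are available. Lean on these libraries where they do the work, as an engineer would, in place of code of your own. Each camera call takes 0.05 s, during which the arm holds its last target.

TASK

Take the washed empty jar from the sloping draining rack and set it down gently, upside down, over the free upright pipe of the jar rinser so that its mouth stands flat on the grid, and let go of it. Then set the rinse water: by the black handle on the blue valve wheel, first turn the wheel clockwise (seen from above) until the valve is fully closed against its stop, then back it off anticlockwise exactly two full turns. Finish while still gripping the black handle there, ready to shut the water off, and leave the other jars, the bottle and the brush where they are.

Things in the scene. Friction and masses are not known exactly. Their poses are not given: they have to be found in the camera images.
- jar_mid (a point): Centre (half-way up, on the axis) of the empty sea-green glass jar, 170 g, 56 mm across, 110 mm tall; the last 16 mm are a 49 mm neck. Site z runs along the axis from bottom to mouth. It starts lying on two sloping rails, bottom end up, its axis 30 degrees below level towards the mouth. Sides and bottom end are clear for fingers; the rails lie 26 mm below the axis, within 22 mm either side.
- jar_mouth (a point): Centre of the jar's mouth, in the plane of the rim: 55 mm from jar_mid along the jar's axis. The opening is 43 mm across, and 65 mm deep for the pipe to enter.
- jar: The same empty jar; origin at the centre of the outside of its bottom, z axis towards the mouth (110 mm away).
- rack: Fixed sloping draining rack: white tray 200 x 100 x 12 mm with two steel rails, one lane. Origin under the tray's centre; its +x is the way the jar's mouth points (level direction). The highest point of the rails is 86 mm above the table.
- rinser: Fixed jar rinser on a dark plate 170 (x) by 500 mm (y). Origin on the table under x 0, y 0; z up. A drip tray (wall top 38 mm high) with a slotted grid at 28 mm carries two upright brass pipes, 18 mm across (26 mm at the foot), 60 mm tall above the grid, at y +50 mm (free, seat) and y +150 mm (occupied by a jar). The valve with the blue wheel stands at y -170 mm.
- seat (a point): Foot of the free rinsing pipe: on its axis at the level of the grid's top, where the jar's rim is to stand. The pipe rises 60 mm above this point.
- wheel_centre (a point): Centre of the blue valve wheel, on its upright axis, half-way through the rim (which is 15 mm thick, 119 mm across outside, 140 mm above the table). It does not move; the wheel neither rises nor sinks as it turns.
- handle_mid (a point): Centre (half-way up) of the upright black handle on the wheel: a round barrel 21 mm across, 54 mm tall, free to spin on its own pin, so a grip on it need not turn with the wheel. Its axis is 52 mm from the wheel's axis; this point is 35.5 mm above wheel_centre and 27 mm above the handle's foot. Inside its circle only the hub nut stands up, 16 mm above wheel_centre; nothing is above it.
- handle: The same black handle; origin on its axis at its foot.
- wheel (a joint): How far the valve is open, rad: 0 = closed, hard stop; grows anticlockwise seen from above; 12.57 = two full turns open; 21 = stop at fully open. Begins between 2 and 7. With the valve closed the handle lies on the rinser's +x side of the wheel's axis. Turning takes about 2 to 4 N at the handle; the wheel stays where it is left.
- rinsing_jar: The other glass jar, like the first, already upside down on the second pipe, 100 mm from the free one; origin at the centre of its bottom (now its top, 138 mm above the table). Leave alone.
- pepper_a: Filled red jar with a gold lid, 68 mm across, 105 mm tall, origin under its centre. Leave alone.
- pepper_b: Filled orange-red jar with a white lid, 68 mm across, 105 mm tall, origin under its centre. Leave alone.
- pepper_c: Another filled red jar with a gold lid, same size, origin under its centre. Leave alone.
- oil_bottle: Dark bottle, 58 mm across, 210 mm tall, origin under its centre. Leave alone.
- brush: Brush with a blue handle lying on the table, origin under its middle. Leave alone.
Things that resemble listed ones, but are neither listed nor needed, are in the scene too. Leave any pink or purple look-alike of the jar alone.

How it is judged:
On the way, in this order (a step that is already met when the one before it is completed fails the run):
1. the jar stands upside down over the free pipe, rim flat on the grid, let go (angle between jar_mid's own z axis and vertical above 3.03 rad and horizontal distance between jar_mouth and seat below 0.016 m and z of jar_mouth in the frame of seat between -0.004 and 0.004 m and contact force between the fingers and jar below 0.05 N and linear speed of jar below 0.02 m/s), for 0.3 s.
2. the valve is closed against its stop (value of joint wheel below 0.06 rad), for 0.1 s.
At the end, for the whole second after the job is handed in: Jar released, still, upside down (6 deg) over the free pipe, rim on the grid within 4 mm, mouth within 16 mm of the pipe axis; valve two full turns open from closed within 20 degrees, not turning; fingers grip the black handle with over 3 N, grasp point within 35 mm of its middle (all of step 1 and value of joint wheel between 12.216 and 12.916 rad and velocity of joint wheel between -0.1 and 0.1 rad/s and contact force between the fingers and handle above 3 N and distance between the grasp point and handle_mid below 0.035 m); the arm keeps its last pose, push and grip.
It fails at once if the other jar on the rinser is moved by more than 25 mm (distance of rinsing_jar from where it was at the start of the episode above 0.025 m).
It fails at once if a filled jar, the bottle or the brush is moved by more than 25 mm (distance of any of pepper_a, pepper_b, pepper_c, oil_bottle, brush from where it was at the start of the episode above 0.025 m).
It fails at once if a filled jar or the bottle is tipped (angle between any of pepper_a, pepper_b, pepper_c, oil_bottle's own z axis and vertical above 0.35 rad).
It fails at once if the glass jar is banged down on the rinser (more than 45 N) (contact force between jar and rinser above 45 N).
It also fails if it takes over 72 s, if anything falls off the work surface, if the arm or the gripper's body presses on something with over 40 N, if the wrist force passes 120 N, or if a joint passes its speed limit or range.

## Working session

There is one attempt and no reset: what is moved stays moved. The work goes in short steps, Python scripts to look and compute and a tool call to move; the robot and the scene stay as the last step left them, time stands still between calls to the robot, and variables do not carry over. Pictures are saved under pics/ and viewed, and the job is handed in when it is done.

Besides the shell and the picture viewer there is one more tool, called after "Emit:" by a JSON object that holds its "method" and its "body", one argument or row to a line. step_arm: Moves the arm, as the interface text tells. Its arguments: {"type":"object","properties":{"series":{"type":"array"},"newtons":{"type":"number"}},"required":["series"]}

```bash
mkdir -p pics; ls
cat > h.py <<'E'
from workcell import env
import numpy as np, cv2
def K(c):
    f=240/np.tan(np.radians(c["vertical_fov"])/2); return f,c["cx"],c["cy"]
def ray(c,u,v):
    f,cx,cy=K(c);T=np.array(c["camera_from_world"]);R=T[:3,:3];o=-R.T@T[:3,3]
    d=R.T@np.array([(u-cx)/f,(v-cy)/f,1]);return o,d/np.linalg.norm(d)
def onz(c,u,v,z):
    o,d=ray(c,u,v);return o+d*(z-o[2])/d[2]
def proj(c,p):
    f,cx,cy=K(c);T=np.array(c["camera_from_world"]);q=T[:3,:3]@np.array(p)+T[:3,3];return np.array([f*q[0]/q[2]+cx,f*q[1]/q[2]+cy])
def tri(c1,p1,c2,p2):
    o1,d1=ray(c1,*p1);o2,d2=ray(c2,*p2)
    A=np.stack([d1,-d2],1);s=np.linalg.lstsq(A,o2-o1,rcond=None)[0]
    a=o1+s[0]*d1;b=o2+s[1]*d2;return (a+b)/2,np.linalg.norm(a-b)
def snap(name,fn=None):
    c=env.read_camera(name)
    if fn: cv2.imwrite("pics/"+fn,c["frame"][:,:,::-1])
    return c
def crop(c,x0,y0,x1,y1,s,fn):
    cv2.imwrite("pics/"+fn,cv2.resize(c["frame"][y0:y1,x0:x1,::-1],None,fx=s,fy=s,interpolation=cv2.INTER_CUBIC))
E
python3 - <<'E'
from h import *
import pickle
for n in("scene","top"):
    c=snap(n,n+"0.png");f,cx,cy=K(c);print(n,f,cx,cy,np.round(ray(c,320,240),3));pickle.dump(c,open(n+"0.pkl","wb"))
print(env.get_state())
E
```

```text
pics
scene 583.5900115959479 320.6574761151082 245.9586946926462 [[ 1.29  -0.901  1.124]
 [-0.498  0.59  -0.636]]
top 562.5732598422252 312.2962294416991 240.6823010758299 [[ 0.424  0.01   1.624]
 [ 0.063 -0.035 -0.997]]
{'clock': 0.1, 'joint_pos': array([-1.29164153e+00,  3.13970133e-01,  4.51389980e-02,  1.30359564e+00,
        2.83667379e-06,  1.43121703e+00]), 'qvel': array([-0.00025711, -0.00074109,  0.00275407,  0.00018292,  0.00038354,
        0.00199436]), 'tau': array([ 2.29976635e-03, -4.81724381e+01,  2.99245065e+01,  1.27401479e-02,
       -1.54437439e-04, -2.22276401e-05]), 'tcp_pos': array([ 0.23368055, -0.52490348,  0.2304915 ]), 'orientation': array([-8.13340802e-04,  9.78162339e-01,  2.07840740e-01, -5.54317563e-05]), 'wrist_force': array([ 0.39453818, -0.56101222, -0.35561794]), 'ft_torque': array([-0.04360728, -0.0025561 ,  0.0230049 ]), 'finger_gap': 0.08515926332557455}
```

View pics/scene0.png

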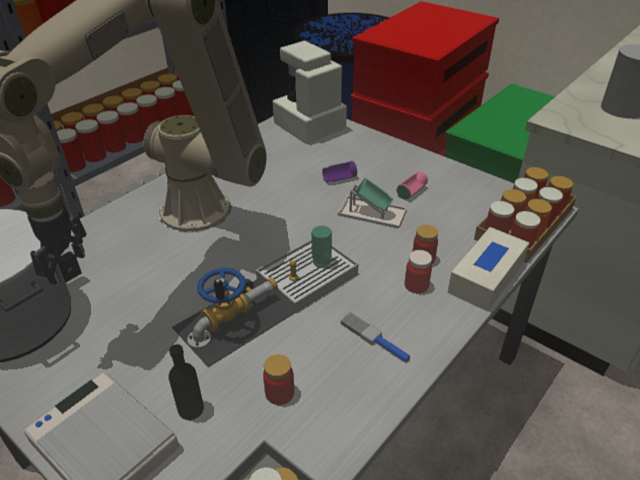

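View pics/top0.png

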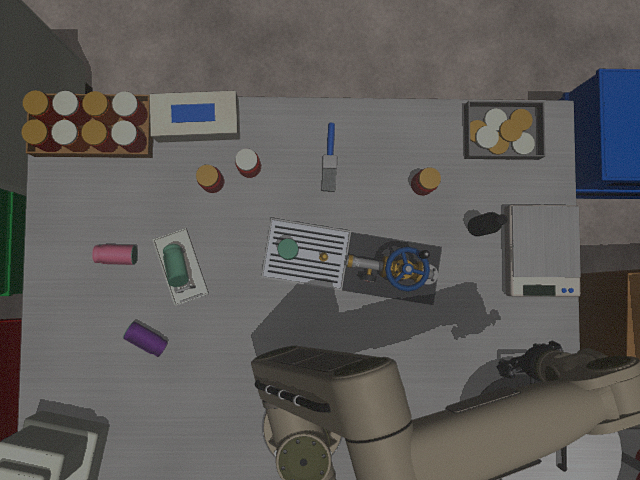

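The scene camera shows the sea-green jar on the white rack at (376,195); in the top view it is at (176,265). The other green jar is on the second pipe, at scene (321,246) and top (288,248). The pink one at top (115,253) and the purple one at top (145,338) lie on the table as look-alikes. The blue wheel is at top (408,268). The rack jar fits the description, because it is sea-green and lies on sloping rails. I'll confirm it in a crop.

Run:
```python
from h import *
import pickle
s=pickle.load(open("scene0.pkl","rb"));t=pickle.load(open("top0.pkl","rb"))
a=cv2.resize(s["frame"][165:235,325:445],None,fx=6.5,fy=6.5,interpolation=2)[:450]
cv2.imwrite("pics/a0.png",a[:,:,::-1])
crop(t,140,220,220,310,6,"b0.png")
a=np.vstack([cv2.resize(s["frame"][220:350,180:370],(760,520),interpolation=2)])
cv2.imwrite("pics/c0.png",a[:,:,::-1])
crop(t,255,205,455,315,4,"d0.png")
```

```text
(no output)
```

View pics/a0.png

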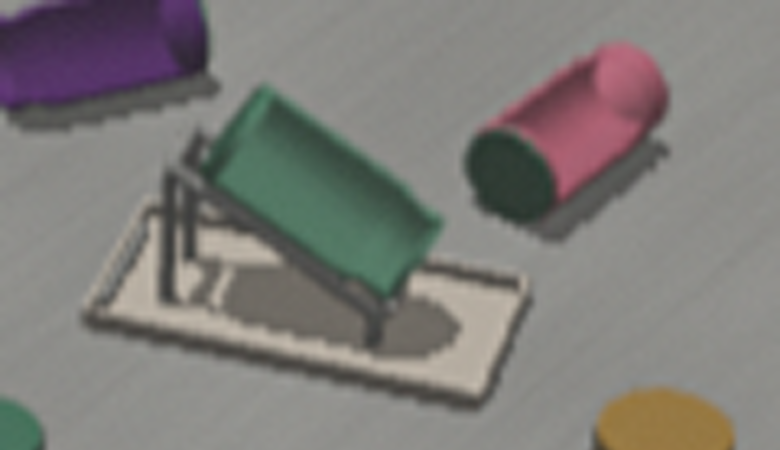

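View pics/b0.png

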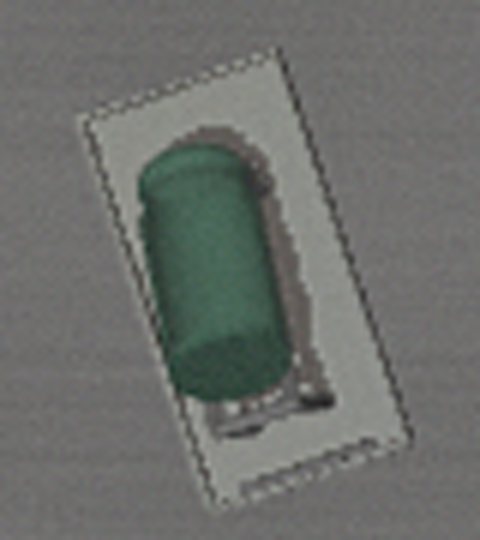

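View pics/c0.png

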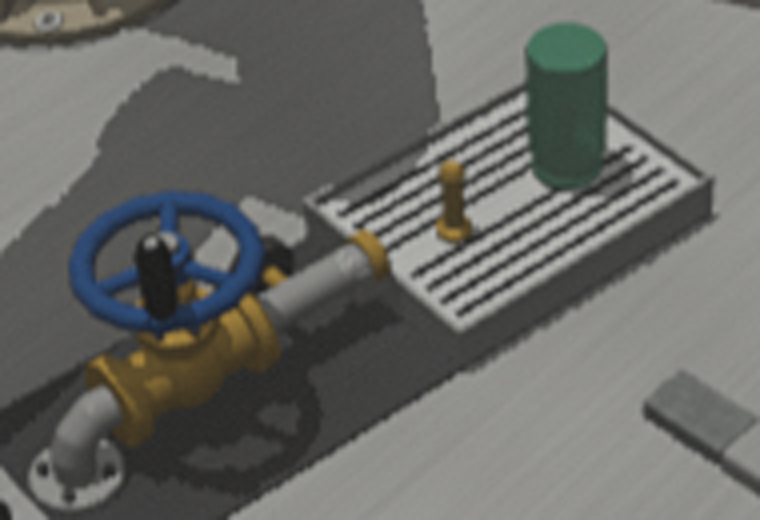

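View pics/d0.png

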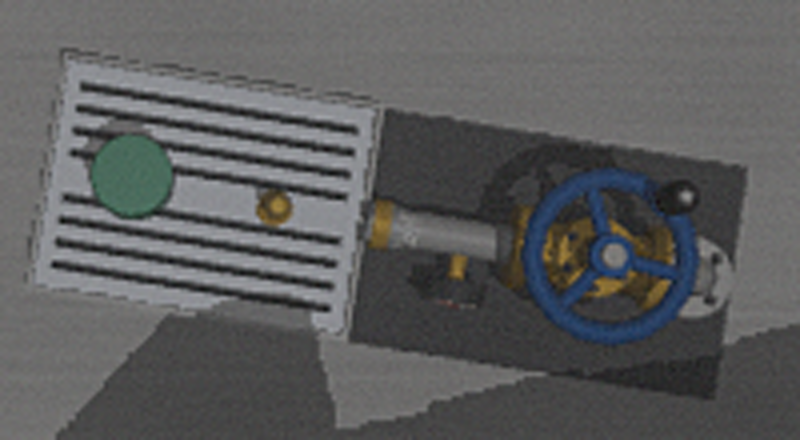

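The enlarged crops confirm it: sea-green jar on the two rails, mouth lower end at b0 (195,160). Measuring everything now.

```bash
cat > m.py <<'E'
from h import *
import pickle
s=pickle.load(open("scene0.pkl","rb"));t=pickle.load(open("top0.pkl","rb"))
def comps(c,lo,hi,amin=20):
    hsv=cv2.cvtColor(c["frame"],cv2.COLOR_RGB2HSV);m=cv2.inRange(hsv,np.array(lo),np.array(hi))
    m=cv2.morphologyEx(m,cv2.MORPH_OPEN,np.ones((2,2)))
    n,l,st,ce=cv2.connectedComponentsWithStats(m);return [(st[i],ce[i],l==i) for i in range(1,n) if st[i][4]>=amin]
if __name__=="__main__":
    G=([65,70,25],[92,255,255])
    B=([100,140,40],[125,255,255])
    for n,c in(("s",s),("t",t)):
        for nm,(lo,hi) in (("green",G),("blue",B)):
            for st,ce,m in comps(c,lo,hi,60):print(n,nm,st,np.round(ce,1),cv2.minAreaRect(np.argwhere(m)[:,::-1].astype(np.float32)))
    # dark handle, brass
    print(t["frame"][254,424],t["frame"][257,323],t["frame"][285,219])
    # tray corners from b0 (6x, off 140,220)
    P=[onz(t,140+(x-2.5)/6,220+(y-2.5)/6,0.012) for x,y in((80,118),(278,48),(412,440),(215,508))]
    P=np.array(P);print(P.round(4));print(np.linalg.norm(P-np.roll(P,-1,0),axis=1),P.mean(0))
    # drip tray rim corners/plate from d0 (4x off 255,205)
    P=np.array([onz(t,255+(x-1.5)/4,205+(y-1.5)/4,z) for x,y,z in((66,52,.038),(380,105,.038),(343,338,.038),(33,283,.038),(747,167,.005),(713,397,.005))])
    print(P.round(4)); print(np.linalg.norm(P[1]-P[0]),np.linalg.norm(P[4]-P[5]))
E
python3 m.py
```

```text
s green [ 448   85  106   76 3909] [503.4 121.6] ((500.45806884765625, 115.61299133300781), (86.93950653076172, 71.48538970947266), 20.376434326171875)
s green [359 180  31  31 361] [373.2 196.7] ((372.9649353027344, 196.9381866455078), (35.517242431640625, 14.724136352539062), 46.39718246459961)
s green [313 227  19  12 186] [322.1 232.8] ((322.0, 232.5), (11.0, 18.0), 90.0)
s blue [311  15  42  27 461] [334.3  25.6] ((331.43450927734375, 28.713790893554688), (25.24582862854004, 40.27705764770508), 85.2363510131836)
s blue [348  15  14   8  67] [354.8  17.9] ((354.5, 18.5), (7.0, 13.0), 90.0)
s blue [302  32  29  15 204] [316.2  39. ] ((315.70001220703125, 38.900001525878906), (29.725406646728516, 10.75174331665039), 18.43494987487793)
s blue [476 244  33  28 479] [492.  257.2] ((492.0610046386719, 257.0487976074219), (16.71059226989746, 32.4841423034668), 38.65980911254883)
s blue [199 270  47  32 398] [222.9 284.5] ((222.0538787841797, 284.9307861328125), (30.388507843017578, 46.7610969543457), 82.87498474121094)
s blue [377 337  33  24 205] [393.5 348.9] ((393.0, 348.5), (37.1649
[... 871 characters left out ...]
e [416 263  14  27  77] [424.6 277.3] ((424.530029296875, 277.2100524902344), (7.805422306060791, 28.632957458496094), 25.559965133666992)
t blue [391 279  24  13  83] [402.1 286.9] ((401.49212646484375, 286.6278381347656), (25.49492073059082, 6.516426086425781), 25.34617805480957)
[56 57 54] [135 113  62] [110 109 109]
[[0.5258 0.4316 0.012 ]
 [0.5598 0.3384 0.012 ]
 [0.3738 0.2718 0.012 ]
 [0.3414 0.3641 0.012 ]]
[0.09917586 0.1975862  0.09781061 0.19635864] [0.45020907 0.35147467 0.012     ]
[[ 0.5874  0.0938  0.038 ]
 [ 0.5511 -0.1286  0.038 ]
 [ 0.3866 -0.1026  0.038 ]
 [ 0.4243  0.1155  0.038 ]
 [ 0.5103 -0.3976  0.005 ]
 [ 0.3446 -0.3714  0.005 ]]
0.2252922809031932 0.1678451320964408
```

Run:
```python
from m import *
C=np.array([.4502,.3515,0]);yaw=np.arctan2(.067,.1852);ex=np.array([np.cos(yaw),np.sin(yaw),0]);ey=np.array([-ex[1],ex[0],0])
def onplane(c,u,v):
    o,d=ray(c,u,v);k=np.dot(C-o,ey)/np.dot(d,ey);return o+k*d
for nm,c,u,v in(("bottom t",t,140+234/6-.4,220+363/6-.4),("mouth edge t",t,140+195/6-.4,220+150/6-.4)):
    o,d=ray(c,u,v);p=onplane(c,u,v);print(nm,p,(p-C)@ex, np.dot(d,ey))
# scene: bottom-end top edge & mouth
sc=6.5
for nm,x,y in(("topcorner",265,86),("lowmouth",388,296),("mouthtop",440,218),("bottomleftlow",205,178)):
    print(nm,onz(s,325+x/sc,165+y/sc,0.1).round(3))
    p=onplane(s,325+x/sc,165+y/sc);print(p,(p-C)@ex)
# hypothesised model projection check
import itertools
for r,zm in((0,.0),):
  pass
a=ex*np.cos(np.pi/6)+np.array([0,0,-.5]);n=np.cross(ey,a) # upward normal?
n=np.array([0,0,1])*np.cos(np.pi/6)+ex*.5
cnt=[]
def outline(mid):
    out=[]
    for k,r in((-.055,.028),(.039,.028),(.055,.0245)):
        for th in np.linspace(0,2*np.pi,40): out.append(mid+a*k+r*(np.cos(th)*ey+np.sin(th)*n))
    return out
for x,z in((-.02,.09),(-.01,.09),(0,.09),(-.02,.1),(-.01,.1),(0,.1)):
    mid=C+ex*x+np.array([0,0,z])
    r=[]
    for c in(s,t):
        q=np.array([proj(c,p) for p in outline(mid)]);r+=[q.min(0).round(1),q.max(0).round(1)]
    print(x,z,*r)
print(np.round(mid,3))
```

```text
bottom t [0.41060383 0.33717525 0.10155761] -0.042107657286639816 0.20043213459251788
mouth edge t [0.50995564 0.37311786 0.02817972] 0.06354579559891826 0.19045320943869876
topcorner [0.402 0.378 0.1  ]
[0.42619189 0.34281456 0.12809098] -0.02553088215727864
lowmouth [0.547 0.276 0.1  ]
[0.4896521  0.36577263 0.02146461] 0.04195445099094298
mouthtop [0.53  0.341 0.1  ]
[0.5103295  0.37325311 0.07316364] 0.06394336853415027
bottomleftlow [0.427 0.297 0.1  ]
[0.40036197 0.33347004 0.06883724] -0.052999134247645484
-0.02 0.09 [347.3 171.2] [385.9 205.5] [164.  250.8] [191.  295.1]
-0.01 0.09 [350.4 171.8] [389.  206.1] [162.9 247.3] [189.8 291.6]
0 0.09 [353.4 172.4] [392.1 206.7] [161.7 243.9] [188.6 288.1]
-0.02 0.1 [347.4 168.4] [386.1 202.9] [163.2 250.6] [190.3 295.2]
-0.01 0.1 [350.5 169. ] [389.2 203.5] [162.  247.1] [189.  291.7]
0 0.1 [353.5 169.6] [392.4 204.1] [160.8 243.7] [187.8 288.1]
[0.45  0.352 0.1  ]
```

Run:
```python
from m import *
T=lambda x,y:(255+(x-1.5)/4,205+(y-1.5)/4)
S=lambda x,y:(180+(x-1.5)/4,220+(y-1.5)/4)
print("pipe top tri",tri(s,S(451,165),t,T(275,205)), "onz",onz(t,*T(275,205),.088))
print("pipe foot t",onz(t,*T(276,210),.035),"s",onz(s,*S(455,234),.031))
print("other jar top",onz(t,*T(132,175),.138),"s",onz(s,*S(566,45),.138))
w=[onz(t,*T(613,256),.156),tri(s,S(172,252),t,T(613,256))];print("wheel",w)
# wheel outline ellipse extents in top: left524 right699 top170 bottom343
print("wheel ext",onz(t,*T(611.5,256.5),.14), onz(t,*T(524,256),.14),onz(t,*T(699,256),.14))
# scene wheel: left 70 right 264 top 192 bot 330
print(onz(s,*S(167,261),.14))
print("handle top tri",tri(s,S(153,241),t,T(680,192)),onz(t,*T(681,192),.2025))
ex=np.array([np.cos(-.1664),np.sin(-.1664)]);ey=np.array([-ex[1],ex[0]])
for nm,p in(("pipe",onz(t,*T(275,205),.088)[:2]),("jar",onz(t,*T(132,175),.138)[:2])):print(nm,p)
p=onz(t,*T(275,205),.088)[:2];print("pred wheel",p-ey*.22,"pred jar",p+ey*.1)
```

```text
pipe top tri (array([ 0.47777497, -0.05279164,  0.087474  ]), np.float64(0.0011314692599820957)) onz [ 0.47816594 -0.05237976  0.088     ]
pipe foot t [ 0.47649422 -0.05525849  0.035     ] s [ 0.48285817 -0.05812162  0.031     ]
other jar top [0.49575181 0.04424161 0.138     ] s [0.49480111 0.04640155 0.138     ]
wheel [array([ 0.44354445, -0.27092955,  0.156     ]), (array([ 0.44538223, -0.27071852,  0.14735677]), np.float64(0.005039656650542428))]
wheel ext [ 0.44341937 -0.27299651  0.14      ] [ 0.44348127 -0.21497137  0.14      ] [ 0.44401836 -0.33112169  0.14      ]
[ 0.44456206 -0.27172357  0.14      ]
handle top tri (array([ 0.48260219, -0.30571833,  0.20435436]), np.float64(0.0030814507343764792)) [ 0.48372237 -0.30561107  0.2025    ]
pipe [ 0.47816594 -0.05237976]
jar [0.49575181 0.04424161]
pred wheel [ 0.44172664 -0.269341  ] pred jar [0.49472925 0.04623898]
```

Everything measured agrees with the given sizes: wheel radius vector 52 mm and pipe to second jar about 100 mm. The valve angle works out at about 5.74 rad. I'm moving over to the jar.

Emit:
{"method": "step_arm", "body": {
  "series": [
    [[2,2,5],0.18,0],
    [[6,6,7],0.36,0],
    [[10,10,8],0.54,0],
    [[14,14,8],0.72,0],
    [[18,18,8],0.9,0]
  ],
  "newtons": 20
}}

```text
clock: 0.72
tcp_pos: [0.4147, -0.3435, 0.3104]
orientation: [-0.001, 0.789, 0.615, -0.0]
wrist_force: [0.7, -0.5, 0.4]
finger_gap: 0.0854
```

Emit:
{"method": "step_arm", "body": {
  "series": [
    [[2,5,0],0.18,0],
    [[3,11,0],0.36,0],
    [[4,17,0],0.54,0],
    [[4,23,0],0.72,0],
    [[4,28,0],0.9,0]
  ]
}}

```text
clock: 1.35
tcp_pos: [0.4542, -0.0612, 0.3101]
orientation: [-0.001, 0.44, 0.898, -0.001]
wrist_force: [0.7, -0.5, -0.2]
finger_gap: 0.0857
```

Emit:
{"method": "step_arm", "body": {
  "series": [
    [[0,6,0],0.18,0],
    [[0,12,0],0.36,0],
    [[-1,18,0],0.54,0],
    [[-2,24,0],0.72,0],
    [[-3,30,0],0.9,0]
  ]
}}

```text
clock: 1.98
tcp_pos: [0.4234, 0.2406, 0.3098]
orientation: [-0.001, 0.002, 1.0, -0.001]
wrist_force: [0.8, 1.2, -0.2]
finger_gap: 0.0853
```

Emit:
{"method": "step_arm", "body": {
  "series": [
    [[0,5,-4],0.18,0],
    [[-0.1,10.1,-9],0.35,0],
    [[-0.1,10.1,-14],0.35,0],
    [[-0.1,10.1,-16],0.35,0],
    [[-0.1,10.1,-16],0.35,0]
  ]
}}

```text
clock: 2.6
tcp_pos: [0.4206, 0.3409, 0.1474]
orientation: [-0.003, -0.172, 0.985, -0.002]
wrist_force: [0.6, 0.1, 0.1]
finger_gap: 0.0852
```

Run:
```python
from h import *
c=snap("top");crop(c,120,200,260,320,5,"t1.png");c=snap("scene");crop(c,310,120,450,230,5.5,"s1.png")
```

```text
(no output)
```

View pics/t1.png

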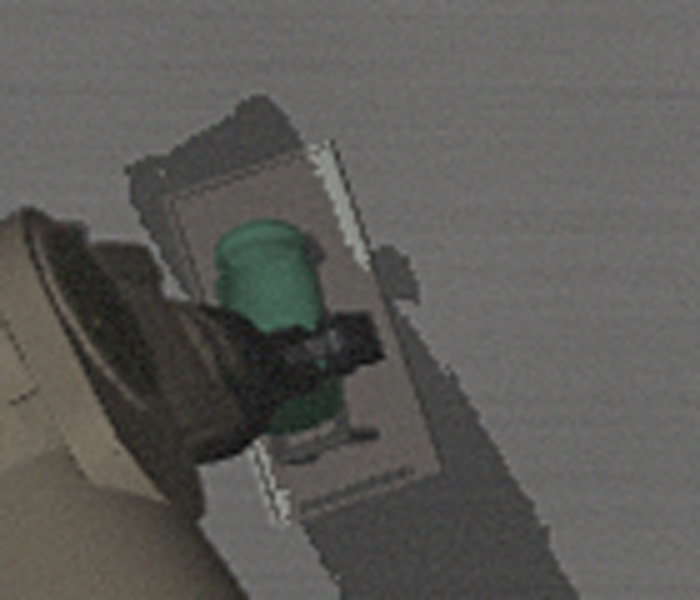

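View pics/s1.png

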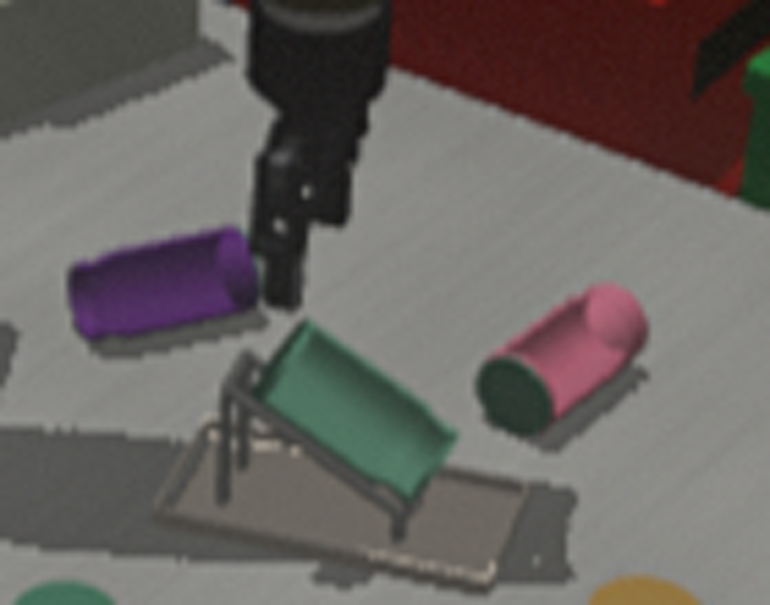

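The gripper stands across the jar near its bottom end, with fingers either side in t1 at about (270,360) and (370,335). Descending.

Emit:
{"method": "step_arm", "body": {
  "series": [
    [[0.1,0.1,-3],0,0],
    [[0.1,0.1,-6],0,0],
    [[0.1,0.1,-7.8],0,0],
    [[0.1,0.1,-7.8],0,0]
  ]
}}

```text
clock: 3.2
tcp_pos: [0.424, 0.3424, 0.0729]
orientation: [-0.0, -0.171, 0.985, -0.001]
wrist_force: [-1.1, 0.2, 0.5]
finger_gap: 0.0853
```

Emit:
{"method": "step_arm", "body": {
  "series": [
    [[0,0,0],0,60],
    [[0,0,0],0,90],
    [[0,0,0],0,120],
    [[0,0,0],0,160],
    [[0,0,0],0,160]
  ],
  "newtons": 20
}}

```text
clock: 3.82
tcp_pos: [0.4253, 0.343, 0.0748]
orientation: [0.002, -0.171, 0.985, -0.001]
wrist_force: [-0.5, -2.0, 6.6]
finger_gap: 0.0554
```

Run:
```python
from h import *
c=snap("top");crop(c,120,200,260,320,5,"t2.png");c=snap("scene");crop(c,310,120,450,230,5.5,"s2.png");print(env.get_state())
```

```text
{'clock': 3.925, 'joint_pos': array([ 0.53305463,  0.35477343, -0.29632921,  0.91729098, -0.00216872,
        0.18850501]), 'qvel': array([ 0.00052035, -0.00220322, -0.00098246,  0.00103347, -0.00062621,
       -0.00130686]), 'tau': array([ 2.70782467e-01, -4.34086704e+01,  2.44544739e+01, -3.48337172e-01,
        1.53446957e-01, -1.68313645e-02]), 'tcp_pos': array([0.42526895, 0.34305181, 0.0747545 ]), 'orientation': array([ 1.50679817e-03, -1.71422416e-01,  9.85196293e-01, -5.90466136e-04]), 'wrist_force': array([-0.76611723, -0.8931901 ,  5.51843595]), 'ft_torque': array([-0.14814151,  0.10006391, -0.00225063]), 'finger_gap': 0.055438905444026625}
```

View pics/s2.png

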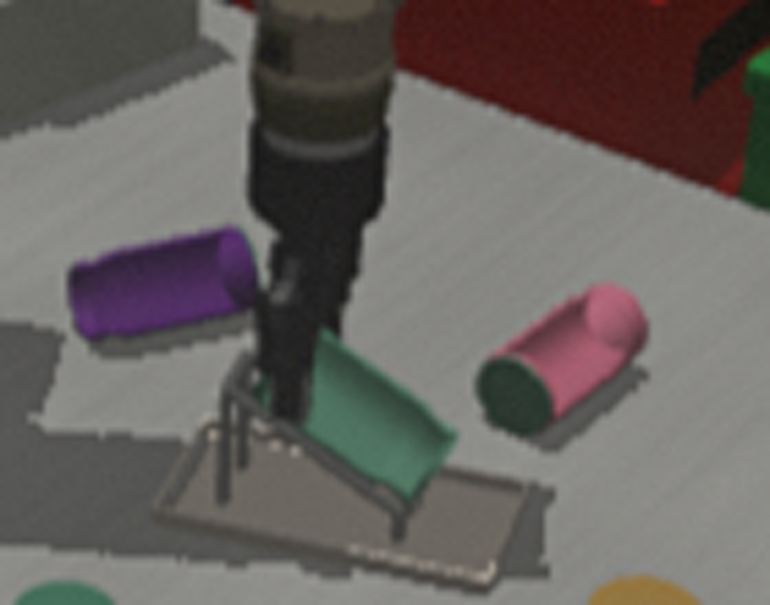

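The fingers hold the jar (gap 55.4 mm). I'm lifting slowly to see whether the jar swings mouth-down in the pads.

Emit:
{"method": "step_arm", "body": {
  "series": [
    [[0,0,1],0,160],
    [[0,0,2.5],0,160],
    [[0,0,4],0,160],
    [[0,0,5.5],0,160],
    [[0,0,7],0,160]
  ],
  "newtons": 20
}}

```text
clock: 4.55
tcp_pos: [0.4253, 0.3431, 0.146]
orientation: [0.002, -0.171, 0.985, -0.001]
wrist_force: [-0.6, 0.5, -1.7]
finger_gap: 0.0552
```

Run:
```python
from h import *
c=snap("top");crop(c,120,200,260,320,5,"t3.png");c=snap("scene");crop(c,310,120,450,230,5.5,"s3.png");print(env.get_state()["wrist_force"],env.get_state()["ft_torque"])
```

```text
[ 0.44698244 -0.03796577 -1.5405946 ] [ 0.01214498  0.01632086 -0.0103924 ]
```

View pics/s3.png

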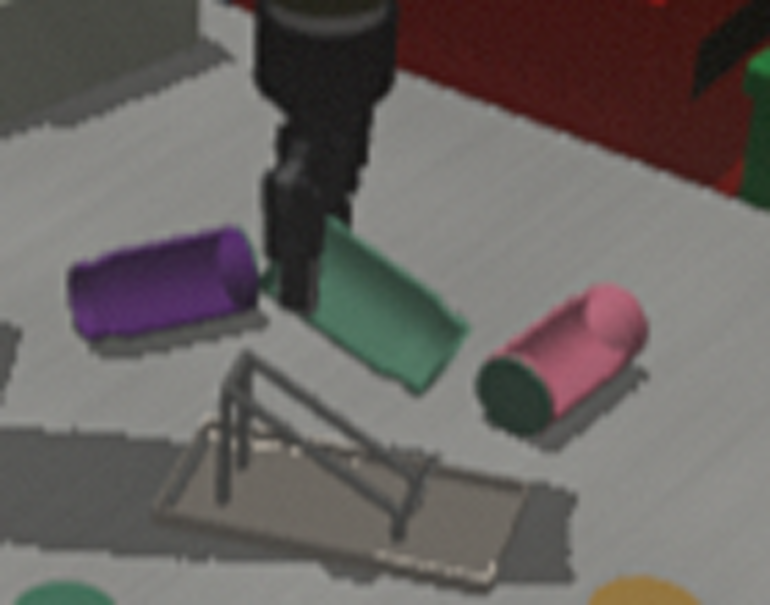

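The jar came up cleanly but is still at 30° (s3: bottom at about (300,260), mouth at (440,360)), so the 20 N pad friction holds it. I'll take it to open table, keep the mouth just clear of the surface, and ease the closure so gravity swings it mouth-down.

Emit:
{"method": "step_arm", "body": {
  "series": [
    [[0,-5,1],0,160],
    [[0,-10,1],0,160],
    [[0,-13,0],0,160],
    [[0,-13,-3],0,160],
    [[0,-13,-5],0,160]
  ]
}}

```text
clock: 5.28
tcp_pos: [0.4258, 0.2129, 0.0958]
orientation: [0.003, -0.171, 0.985, 0.0]
wrist_force: [-0.0, -0.4, -2.1]
finger_gap: 0.0558
```

Emit:
{"method": "step_arm", "body": {
  "series": [
    [[0,0,0],0,110],
    [[0,0,0],0,100],
    [[0,0,0],0,96]
  ]
}}

```text
clock: 5.65
tcp_pos: [0.4266, 0.2133, 0.0968]
orientation: [0.004, -0.171, 0.985, 0.0]
wrist_force: [0.2, 0.3, -1.9]
finger_gap: 0.0555
```

Run:
```python
from h import *
c=snap("scene");crop(c,290,140,430,250,5.5,"s4.png");print(env.get_state()["wrist_force"],env.get_state()["ft_torque"],env.get_state()["finger_gap"])
```

```text
[-0.31550251 -0.04269158 -0.70459173] [0.00485202 0.06663602 0.00798482] 0.05525947855044958
```

View pics/s4.png

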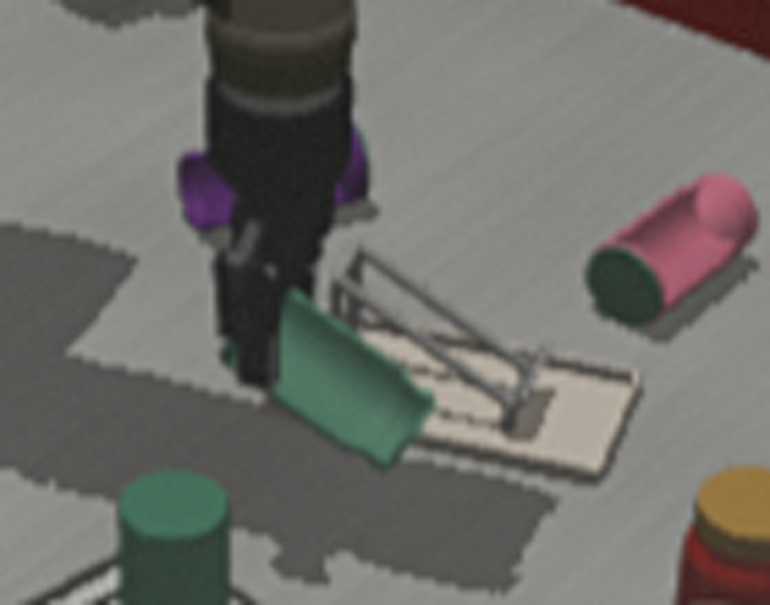

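Emit:
{"method": "step_arm", "body": {
  "series": [
    [[0,0,-0.3],0,94],
    [[0,0,-0.5],0,93],
    [[0,0,-0.5],0,92],
    [[0,0,-0.5],0,92]
  ]
}}

```text
clock: 6.2
tcp_pos: [0.4265, 0.2133, 0.0917]
orientation: [0.003, -0.171, 0.985, 0.0]
wrist_force: [-0.8, 0.6, -1.1]
finger_gap: 0.0554
```

Run:
```python
from h import *
c=snap("scene");crop(c,290,140,430,250,5.5,"s5.png");print(env.get_state()["wrist_force"],env.get_state()["ft_torque"],env.get_state()["finger_gap"])
```

```text
[ 0.83113511 -0.20685966 -2.22060258] [-0.04997406  0.02275464  0.00883693] 0.05532169818955016
```

View pics/s5.png

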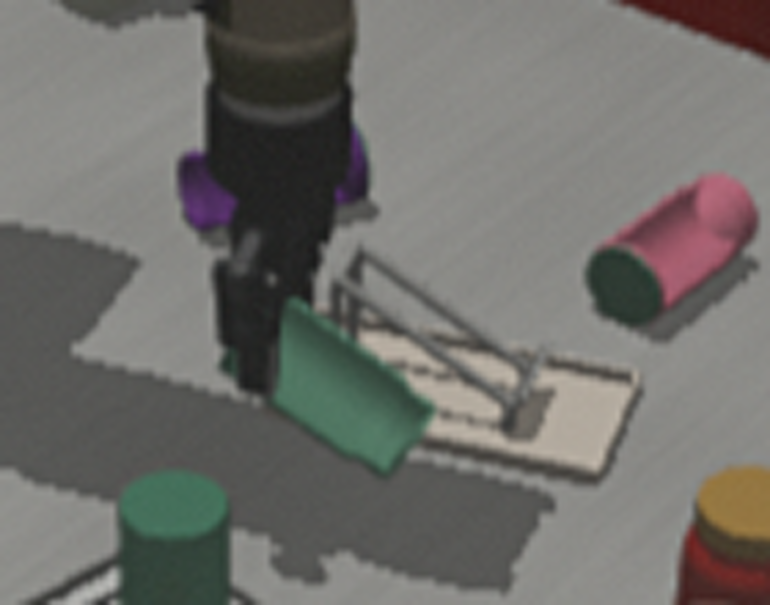

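Emit:
{"method": "step_arm", "body": {
  "series": [
    [[0,0,0],0,91],
    [[0,0,0],0,91],
    [[0,0,0],0,90],
    [[0,0,0],0,90]
  ]
}}

```text
clock: 6.75
tcp_pos: [0.4266, 0.2133, 0.0918]
orientation: [0.004, -0.171, 0.985, 0.0]
wrist_force: [0.7, -0.7, -1.6]
finger_gap: 0.0554
```

Run:
```python
from h import *
c=snap("scene");crop(c,290,140,430,250,5.5,"s6.png");print(env.get_state()["wrist_force"],env.get_state()["ft_torque"],env.get_state()["finger_gap"])
```

```text
[-0.08434567 -0.33815026 -2.03926668] [ 0.00739397 -0.00286054 -0.03909982] 0.05544267437235847
```

View pics/s6.png

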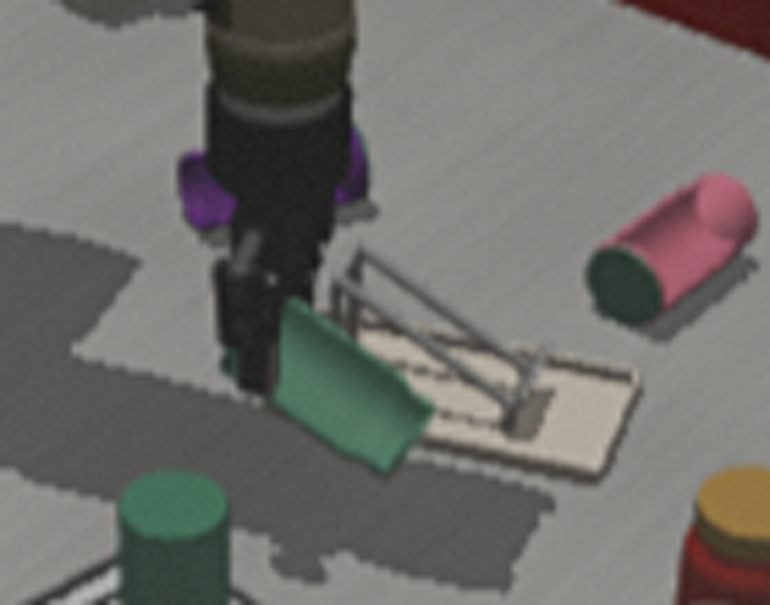

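Emit:
{"method": "step_arm", "body": {
  "series": [
    [[0,0,0],0,89],
    [[0,0,0],0,88]
  ]
}}

```text
clock: 7.05
tcp_pos: [0.4267, 0.2133, 0.0918]
orientation: [0.004, -0.171, 0.985, 0.0]
wrist_force: [-0.1, 1.0, -1.5]
finger_gap: 0.0555
```

Emit:
{"method": "step_arm", "body": {
  "series": [
    [[0,0,0],0,87],
    [[0,0,0],0,87]
  ]
}}

```text
clock: 7.3
tcp_pos: [0.4269, 0.2134, 0.092]
orientation: [0.004, -0.171, 0.985, 0.0]
wrist_force: [-0.3, 0.3, -0.4]
finger_gap: 0.0563
```

Run:
```python
from h import *
c=snap("scene");crop(c,290,140,430,250,5.5,"s7.png");print(env.get_state()["wrist_force"],env.get_state()["ft_torque"],env.get_state()["finger_gap"])
```

```text
[ 0.14639558 -0.22263213  0.33676683] [0.03236054 0.06326423 0.00995947] 0.05590975138273916
```

View pics/s7.png

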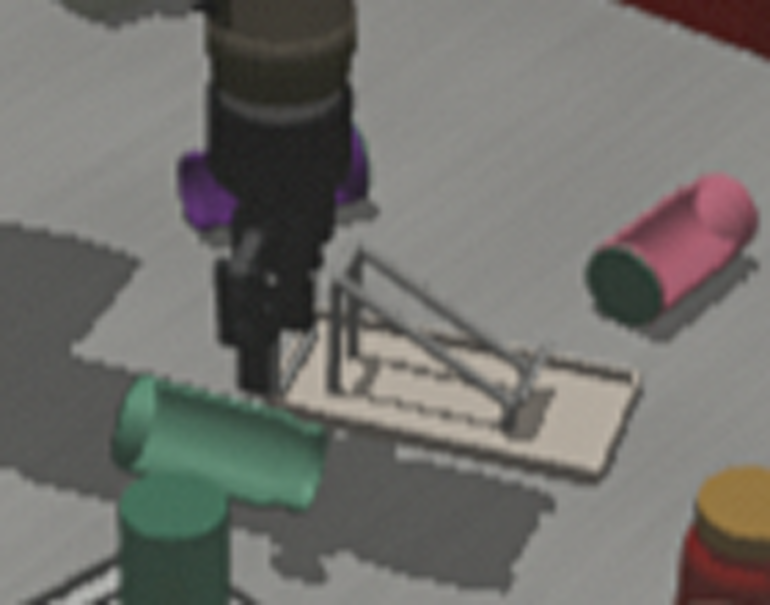

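It slipped out instead of swinging and seems to be on the table in s7, at about (220,440). I'm checking where it lies and whether it is still moving.

Run:
```python
from h import *
c=snap("top");crop(c,150,180,320,310,4.5,"t8.png");c=snap("scene");crop(c,270,160,410,270,5.5,"s8.png")
```

```text
(no output)
```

View pics/t8.png

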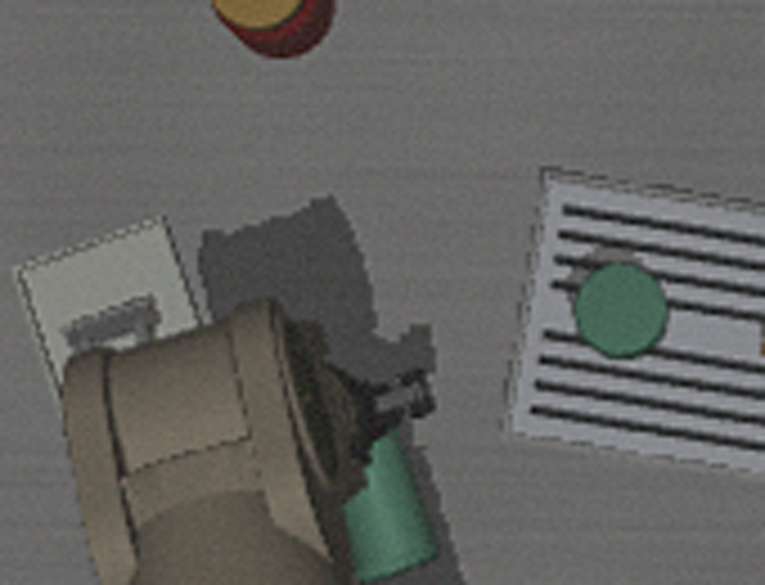

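View pics/s8.png

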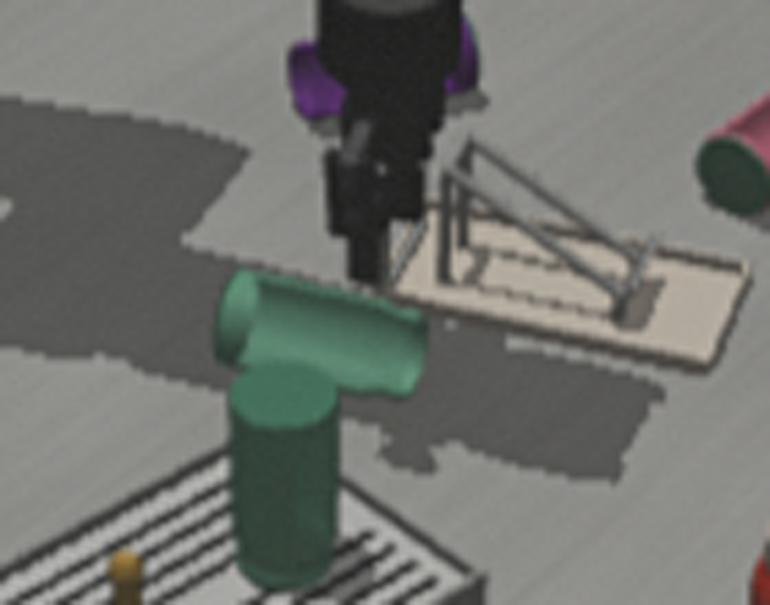

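Run:
```python
from h import *
s=snap("scene");t=snap("top")
a=onz(s,270+238/5.5,160+319/5.5,.028);b=onz(s,270+412/5.5,160+352/5.5,.028);print(a,b,np.linalg.norm(a-b),np.arctan2(*(b-a)[1::-1]))
# top: right edge line of jar lower portion: corners (438,555) bottom right, (400,435) upper right ; left-bottom (358,580)
for x,y,z in((438,553,.028),(392,435,.028),(358,580,.028)):print(onz(t,150+x/4.5,180+y/4.5,z))
crop(s,290,190,370,245,9,"s9.png")
print(proj(t,a),proj(t,b))
```

```text
[0.34650073 0.18558872 0.028     ] [0.44054964 0.22426072 0.028     ] 0.10168933289718027 0.3901158162112558
[0.34671941 0.15908069 0.028     ]
[0.42030218 0.18872792 0.028     ]
[0.32975789 0.20878624 0.028     ]
[237.89761565 302.93532867] [224.58988604 269.42943384]
```

View pics/s9.png

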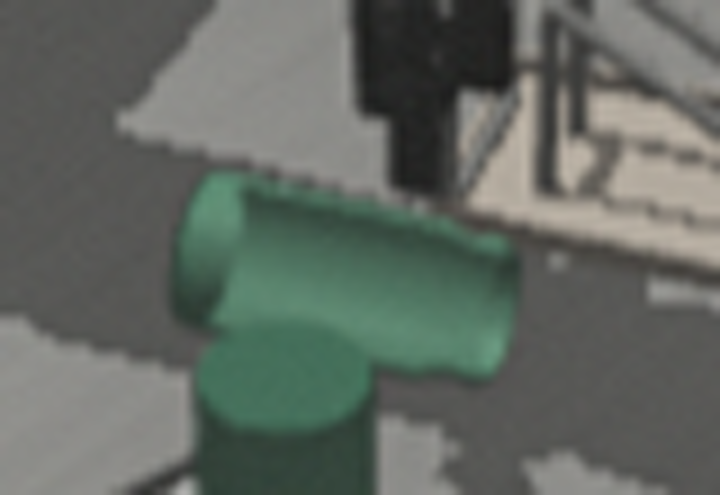

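Emit:
{"method": "step_arm", "body": {
  "series": [
    [[0,0,5],0,0],
    [[0,-2,11],0,0],
    [[0,-8,13],0,0],
    [[0,-14,13],0,0],
    [[1,-20,13],0,0]
  ]
}}

```text
clock: 8.18
tcp_pos: [0.4366, 0.0119, 0.2227]
orientation: [0.005, -0.171, 0.985, -0.0]
wrist_force: [1.3, 0.6, -0.1]
finger_gap: 0.0853
```

Run:
```python
from h import *
t=snap("top");crop(t,190,230,280,320,6.5,"t10.png");s=snap("scene");crop(s,290,190,370,245,9,"s10.png")
```

```text
(no output)
```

View pics/t10.png

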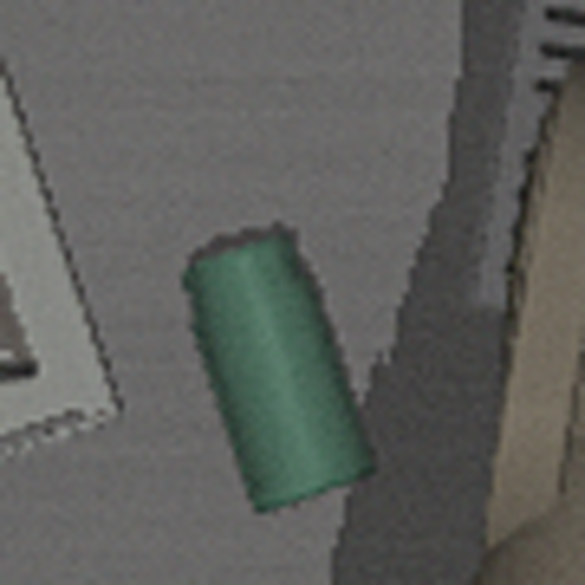

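View pics/s10.png

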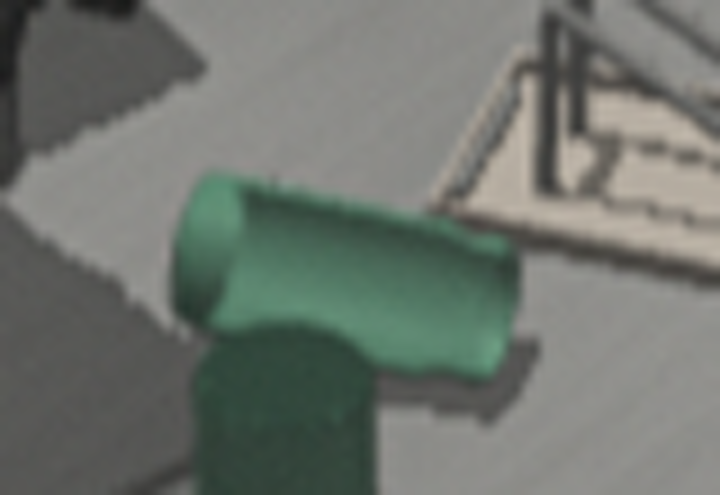

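Run:
```python
from m import *
t=snap("top")
hsv=cv2.cvtColor(t["frame"],cv2.COLOR_RGB2HSV);m=cv2.inRange(hsv,np.array([65,60,25]),np.array([92,255,255]))
m[:, :200]=0;m[:,260:]=0;m[:250]=0;m[320:]=0
p=np.argwhere(m>0)[:,::-1].astype(np.float32);print(len(p))
W=np.array([onz(t,u,v,.030)[:2] for u,v in p]);c=W.mean(0);u,sv,vt=np.linalg.svd(W-c);a=vt[0]*np.sign(vt[0][0]);n=np.array([-a[1],a[0]])
x=(W-c)@a;y=(W-c)@n
print(c,a,np.arctan2(a[1],a[0]),x.min(),x.max())
for k in np.arange(-.06,.06,.006):
    q=y[(x>=k)&(x<k+.006)]
    if len(q):print(round(k,3),len(q),(q.max()-q.min()).round(4),q.mean().round(4))
```

```text
689
[0.39015747 0.20286628] [0.94656802 0.32250424] 0.32837390369530656 -0.05338181567413432 0.05617658600019679
-0.054 37 0.0504 -0.0005
-0.048 38 0.0522 0.0004
-0.042 39 0.0504 -0.0003
-0.036 40 0.0504 0.0001
-0.03 41 0.0531 -0.0009
-0.024 35 0.0486 0.0011
-0.018 41 0.0504 0.0007
-0.012 39 0.0496 0.0005
-0.006 38 0.0505 -0.0015
-0.0 36 0.0513 -0.0002
0.006 41 0.0523 0.0005
0.012 40 0.0514 -0.0004
0.018 35 0.0514 0.0009
0.024 36 0.0496 -0.0012
0.03 39 0.0487 0.0004
0.036 35 0.0425 0.0012
0.042 29 0.0443 0.0005
0.048 36 0.0479 -0.0014
0.054 14 0.0382 0.0008
```

The neck (narrowing at the +x end) marks the mouth side. The jar lies still at (0.390, 0.203) with yaw 0.33 rad. New plan: grip near the bottom, turn the mouth to the rack's fixed tray edge, and pivot the jar upright against that edge so it stands mouth-down on the table. Then I regrip it vertically.

Emit:
{"method": "step_arm", "body": {
  "series": [
    [[-2,6,0],-0.02,0],
    [[-5,12,-2],-0.02,0],
    [[-8.2,17.9,-6],-0.02,0],
    [[-8.2,17.9,-11],-0.02,0],
    [[-8.2,17.9,-12],-0.02,0]
  ]
}}

```text
clock: 8.95
tcp_pos: [0.3505, 0.1907, 0.0991]
orientation: [0.0, -0.161, 0.987, -0.0]
wrist_force: [-0.3, -0.3, -0.1]
finger_gap: 0.0852
```

Run:
```python
from h import *
s=snap("scene");crop(s,270,150,390,245,6.5,"s11.png");print(env.get_state())
```

```text
{'clock': 9.0, 'joint_pos': array([ 0.29498967,  0.06819587, -0.60060773,  0.89976571, -0.0010728 ,
       -0.02591355]), 'qvel': array([-0.04190364, -0.02709289,  0.07445884,  0.05960863, -0.00409949,
       -0.00665176]), 'tau': array([  0.86779978, -31.79651141,  26.57839894,  -0.13375845,
         0.04061515,   0.05183739]), 'tcp_pos': array([0.35196697, 0.1902219 , 0.09950824]), 'orientation': array([ 1.17539431e-03, -1.59763320e-01,  9.87154575e-01, -3.82193061e-04]), 'wrist_force': array([-0.5853406 ,  0.01992367, -0.64074086]), 'ft_torque': array([ 0.00415729,  0.05516493, -0.00552062]), 'finger_gap': 0.08570704688935131}
```

View pics/s11.png

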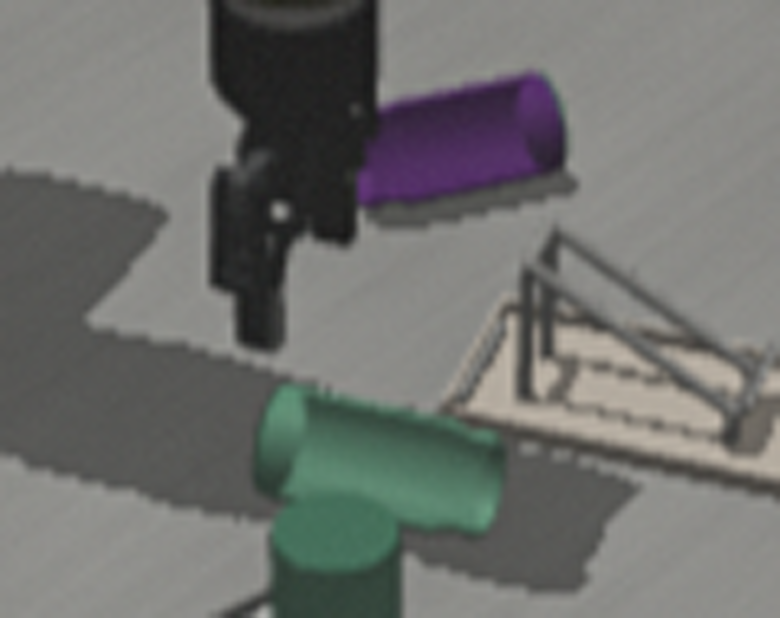

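Emit:
{"method": "step_arm", "body": {
  "series": [
    [[0.3,0.1,-4],0,0],
    [[0.3,0.1,-7],0,0],
    [[0.3,0.1,-8.7],0,0],
    [[0.3,0.1,-8.7],0,0]
  ]
}}

```text
clock: 9.5
tcp_pos: [0.3559, 0.191, 0.013]
orientation: [0.001, -0.159, 0.987, -0.0]
wrist_force: [-0.1, -0.8, 0.3]
finger_gap: 0.0851
```

Emit:
{"method": "step_arm", "body": {
  "series": [
    [[0,0,0],0,70],
    [[0,0,0],0,90],
    [[0,0,0],0,120],
    [[0,0,0],0,140],
    [[0,0,0],0,140]
  ]
}}

```text
clock: 10.12
tcp_pos: [0.3577, 0.1913, 0.0146]
orientation: [0.003, -0.159, 0.987, -0.001]
wrist_force: [1.0, -1.0, 5.7]
finger_gap: 0.0555
```

Run:
```python
from h import *
s=snap("scene");crop(s,270,150,390,245,6.5,"s12.png");print(env.get_state()["wrist_force"])
```

```text
[-0.1416756  -1.46228186  6.39627338]
```

View pics/s12.png

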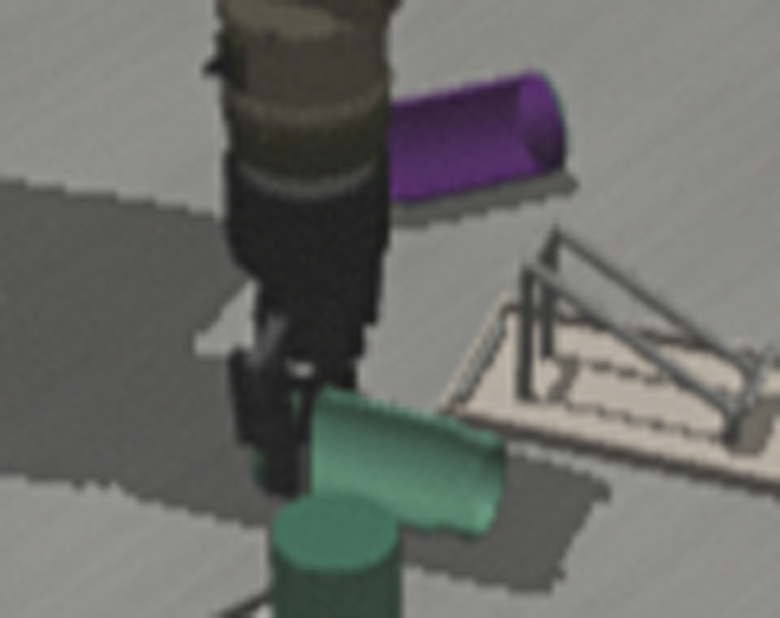

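Emit:
{"method": "step_arm", "body": {
  "series": [
    [[2,0,2],0.17,140],
    [[5,0,4],0.35,140],
    [[8,0,4],0.53,140],
    [[11,1,4],0.71,140],
    [[13,1.5,4],0.88,140]
  ]
}}

```text
clock: 10.8
tcp_pos: [0.4896, 0.2066, 0.0554]
orientation: [0.004, -0.567, 0.824, 0.0]
wrist_force: [-0.4, -0.1, -1.5]
finger_gap: 0.0553
```

Emit:
{"method": "step_arm", "body": {
  "series": [
    [[0.6,0.2,0],0.18,140],
    [[1.2,0.4,0],0.36,140],
    [[1.3,0.5,-1],0.54,140],
    [[1.3,0.5,-2],0.71,140],
    [[1.3,0.5,-2],0.71,140]
  ]
}}

```text
clock: 11.42
tcp_pos: [0.502, 0.2114, 0.0352]
orientation: [-0.003, 0.817, -0.576, -0.002]
wrist_force: [0.1, -0.2, -2.8]
finger_gap: 0.0549
```

Run:
```python
from h import *
s=snap("scene");crop(s,310,130,450,240,5.5,"s13.png");t=snap("top");crop(t,150,180,290,300,5.5,"t13.png");st=env.get_state();print(st["wrist_force"],st["tcp_pos"],st["orientation"],st["joint_pos"],st["finger_gap"])
```

```text
[ 0.68132964 -0.98236455 -1.51863503] [0.50270808 0.21161373 0.03593817] [-0.00342382  0.81690119 -0.57676504 -0.00167442] [ 0.24733379  0.39261287 -0.34902913  0.82613502  0.00699924 -1.66471177] 0.0554339357200104
```

View pics/s13.png

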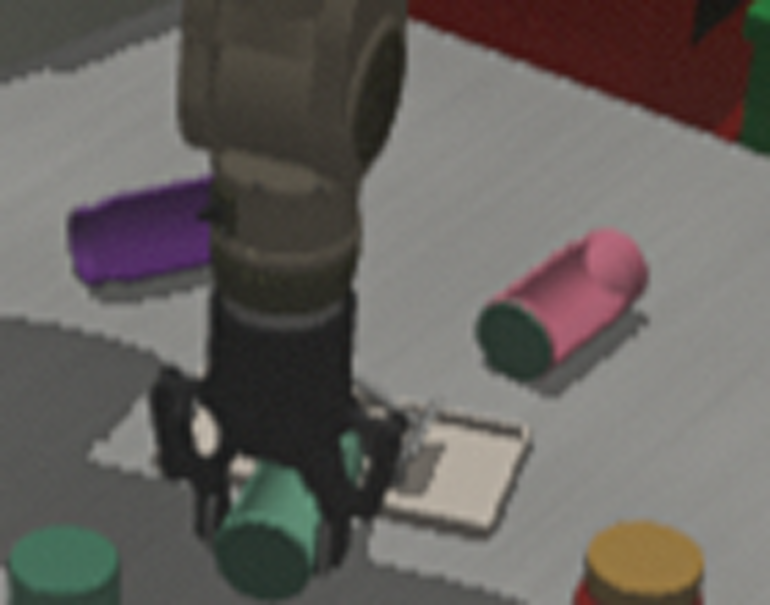

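View pics/t13.png

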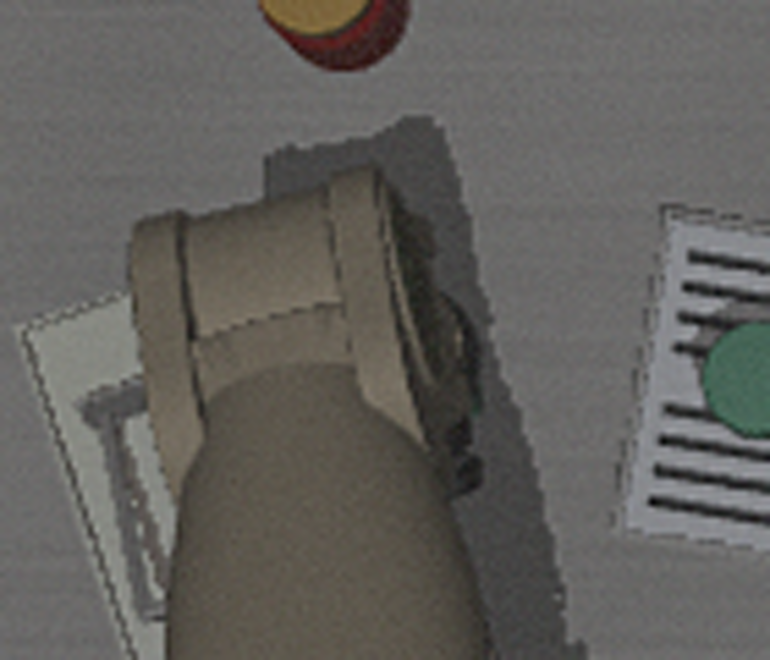

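The jar is gripped with its mouth facing the tray edge (s13: dark bottom face at (265,560), mouth under the gripper towards the rack). Next I lower until the rim is below the 12 mm edge, then touch it.

Emit:
{"method": "step_arm", "body": {
  "series": [
    [[0,0,-1],0,140],
    [[0,0,-1.9],0,140],
    [[0,0,-1.9],0,110],
    [[-0.2,0.6,-1.9],0,100],
    [[-0.4,1.2,-1.9],0,100]
  ]
}}

```text
clock: 12.15
tcp_pos: [0.5006, 0.2215, 0.0176]
orientation: [-0.002, 0.816, -0.577, 0.002]
wrist_force: [6.6, -19.8, 4.0]
finger_gap: 0.0553
```

Emit:
{"method": "step_arm", "body": {
  "series": [
    [[0,0,0],0,94],
    [[0,0,0],0,94]
  ]
}}

```text
clock: 12.4
tcp_pos: [0.5013, 0.2216, 0.0181]
orientation: [-0.002, 0.816, -0.577, 0.003]
wrist_force: [1.9, -2.3, -1.2]
finger_gap: 0.0554
```

The wrist force was 20 N against the edge (contact confirmed) and then relaxed. Now the arc about the corner.

Emit:
{"method": "step_arm", "body": {
  "series": [
    [[-0.3,0.7,1.5],0,94],
    [[-0.6,1.6,2.9],0,94],
    [[-1.0,2.6,4.1],0,94],
    [[-1.0,2.6,4.1],0,94]
  ]
}}

```text
clock: 12.9
tcp_pos: [0.4915, 0.2488, 0.0605]
orientation: [-0.003, 0.817, -0.577, 0.003]
wrist_force: [1.5, -3.2, 2.4]
finger_gap: 0.055
```

Run:
```python
from h import *
s=snap("scene");crop(s,310,130,450,240,5.5,"s14.png");st=env.get_state();print(st["wrist_force"],st["tcp_pos"],st["finger_gap"])
```

```text
[ 1.48566973 -3.06452311  2.52649071] [0.49159228 0.24844164 0.06001788] 0.055374949447445934
```

View pics/s14.png

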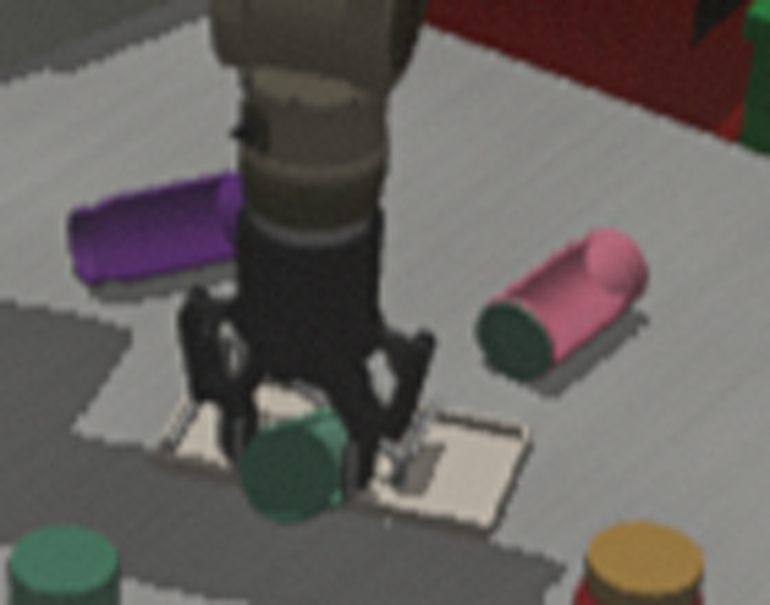

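The bottom face in s14 (295,470) now looks nearly round, so the jar is pivoting as planned. Continuing the arc.

Emit:
{"method": "step_arm", "body": {
  "series": [
    [[-0.4,1.0,0.8],0,94],
    [[-0.7,2.0,1.5],0,94],
    [[-1.1,3.1,2.0],0,94],
    [[-1.5,4.1,2.3],0,94],
    [[-1.5,4.1,2.3],0,94]
  ]
}}

```text
clock: 13.58
tcp_pos: [0.4806, 0.289, 0.0859]
orientation: [-0.005, 0.816, -0.578, 0.007]
wrist_force: [6.4, -8.8, 6.8]
finger_gap: 0.0549
```

Run:
```python
from h import *
s=snap("scene");crop(s,310,130,450,240,5.5,"s15.png");st=env.get_state();print(st["wrist_force"],st["tcp_pos"],st["finger_gap"])
```

```text
[ 6.62207959 -6.56364595  5.63758996] [0.48066551 0.28921482 0.08567063] 0.054703365212080406
```

View pics/s15.png

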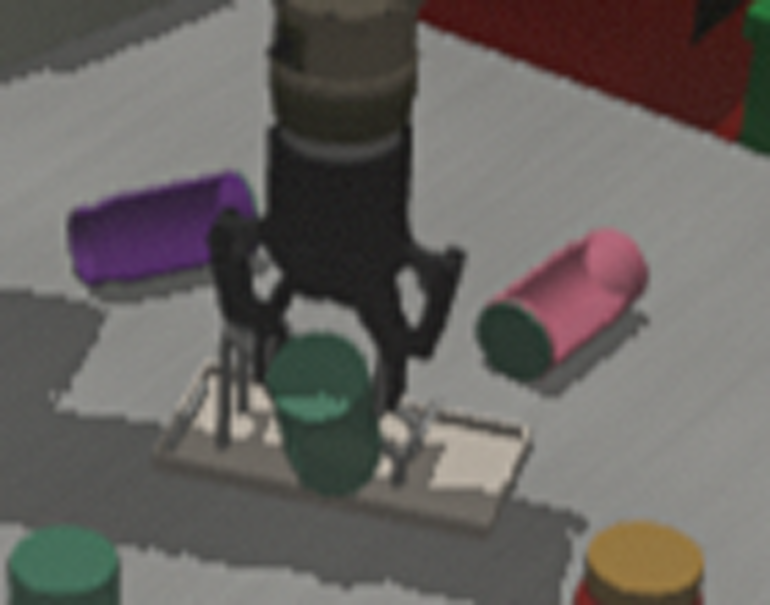

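Emit:
{"method": "step_arm", "body": {
  "series": [
    [[-0.4,1.0,0.2],0,94],
    [[-0.7,1.9,0.2],0,94],
    [[-0.8,2.3,0.2],0,94],
    [[-0.8,2.3,0.2],0,94]
  ]
}}

```text
clock: 14.12
tcp_pos: [0.4714, 0.3128, 0.0868]
orientation: [-0.005, 0.817, -0.577, 0.006]
wrist_force: [-0.2, -0.7, -2.5]
finger_gap: 0.054
```

Run:
```python
from h import *
s=snap("scene");crop(s,310,130,450,240,5.5,"s16.png");st=env.get_state();print(st["wrist_force"],st["tcp_pos"],st["finger_gap"])
```

```text
[ 0.44155494 -0.58988606 -1.74723683] [0.47150213 0.31250554 0.08678373] 0.05397604134606939
```

View pics/s16.png

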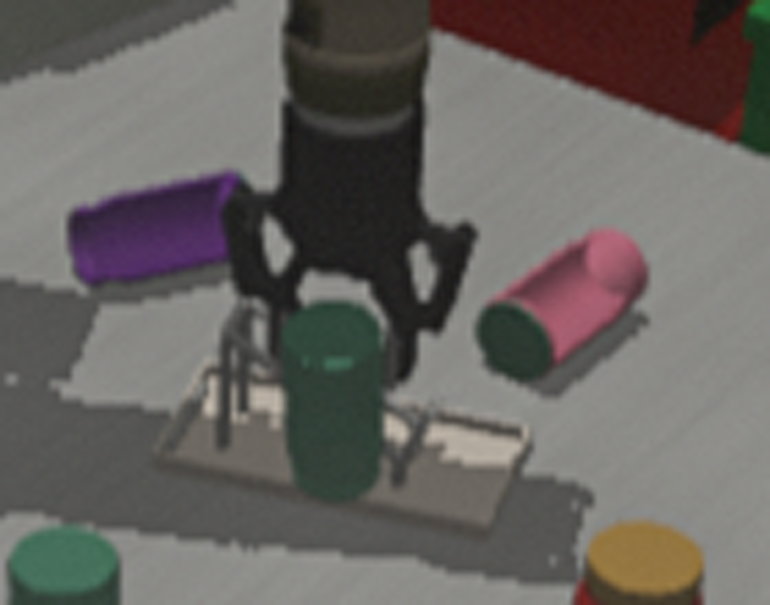

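Run:
```python
from m import *
s=snap("scene")
hsv=cv2.cvtColor(s["frame"],cv2.COLOR_RGB2HSV)
m=cv2.inRange(hsv,np.array([62,50,15]),np.array([95,255,255]))
x0,y0,x1,y1=355,178,385,225
sub=np.zeros_like(m);sub[y0:y1,x0:x1]=m[y0:y1,x0:x1]
n,l,st,ce=cv2.connectedComponentsWithStats(sub);i=1+np.argmax(st[1:,4]);print(st[i])
for v in range(st[i][1],st[i][1]+st[i][3],2):
    q=np.where(l[v]==i)[0];print(v,q.min(),q.max(),(q.min()+q.max())/2)
# predicted for vertical jar, mouth at z=.01, centre guess
for p in [(.4715,.3125)]:
  for z in(.01,.12):
    print(z,proj(s,(p[0],p[1],z)))
  # silhouette edges
  d=np.array([-.59,-.5]);
```

```text
[361 185  18  36 506]
185 368 373 370.5
187 363 376 369.5
189 362 378 370.0
191 361 378 369.5
193 361 378 369.5
195 362 378 370.0
197 362 378 370.0
199 362 378 370.0
201 363 378 370.5
203 363 378 370.5
205 363 378 370.5
207 363 378 370.5
209 363 378 370.5
211 363 378 370.5
213 364 377 370.5
215 364 378 371.0
217 364 377 370.5
219 367 374 370.5
0.01 [369.89774124 219.08362464]
0.12 [371.75100366 190.0912909 ]
```

By its edges, the jar is now about 15° short of vertical. I'll lift it off, back away from the tray, set the rim on the table and drag it gently forward so the rim settles flat.

Emit:
{"method": "step_arm", "body": {
  "series": [
    [[0,0,1.5],0,94],
    [[0.8,-2.2,2.5],0,94],
    [[1.7,-4.8,2.5],0,94],
    [[2.5,-7,1.5],0,94],
    [[2.5,-7,0.6],0,94]
  ]
}}

```text
clock: 14.85
tcp_pos: [0.4977, 0.2415, 0.0938]
orientation: [-0.005, 0.816, -0.578, 0.006]
wrist_force: [-0.0, 0.1, -2.4]
finger_gap: 0.0543
```

Emit:
{"method": "step_arm", "body": {
  "series": [
    [[0,0,-0.3],0,94],
    [[0,0,-0.5],0,94],
    [[0,0,-0.5],0,94]
  ]
}}

```text
clock: 15.22
tcp_pos: [0.4975, 0.2421, 0.0889]
orientation: [-0.005, 0.816, -0.578, 0.006]
wrist_force: [-0.6, -0.1, -0.8]
finger_gap: 0.0544
```

Run:
```python
from h import *
s=snap("scene");crop(s,300,130,440,240,5.5,"s17.png");st=env.get_state();print(st["wrist_force"],st["tcp_pos"],st["finger_gap"])
```

```text
[ 0.67816681  0.8028481  -0.85407658] [0.49759241 0.24207553 0.08899459] 0.05437920959891186
```

View pics/s17.png

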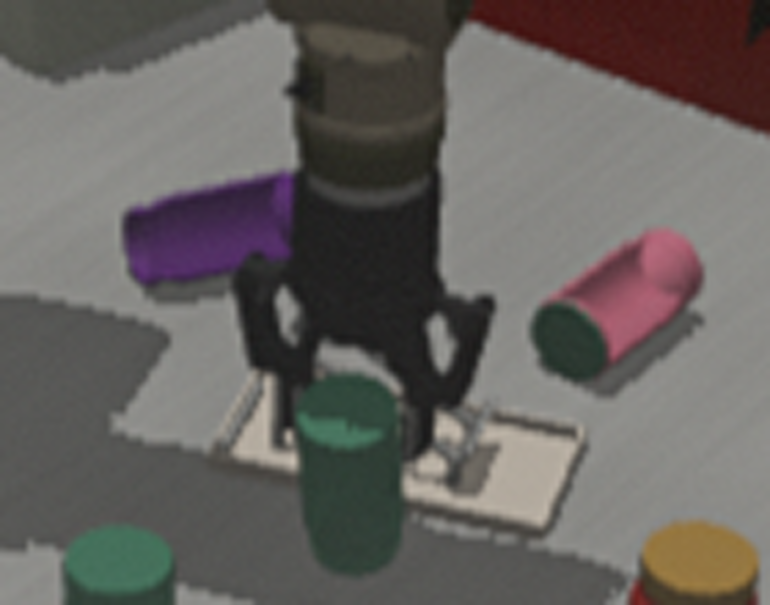

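Emit:
{"method": "step_arm", "body": {
  "series": [
    [[0,0,-0.2],0,94],
    [[0,0,-0.4],0,94]
  ]
}}

```text
clock: 15.52
tcp_pos: [0.4976, 0.2423, 0.085]
orientation: [-0.006, 0.816, -0.578, 0.006]
wrist_force: [-0.8, 0.9, -2.4]
finger_gap: 0.054
```

Emit:
{"method": "step_arm", "body": {
  "series": [
    [[0,0,-0.3],0,94],
    [[0,0,-0.6],0,94]
  ]
}}

```text
clock: 15.78
tcp_pos: [0.4975, 0.2423, 0.0787]
orientation: [-0.006, 0.816, -0.578, 0.006]
wrist_force: [-0.3, -0.1, -1.4]
finger_gap: 0.0542
```

Emit:
{"method": "step_arm", "body": {
  "series": [
    [[0,0,-0.2],0,94],
    [[0,0,-0.4],0,94]
  ]
}}

```text
clock: 16.02
tcp_pos: [0.4975, 0.2422, 0.0745]
orientation: [-0.005, 0.816, -0.578, 0.006]
wrist_force: [0.3, -0.1, -2.3]
finger_gap: 0.0542
```

Run:
```python
from h import *
s=snap("scene");crop(s,300,130,440,240,5.5,"s18.png");st=env.get_state();print(st["wrist_force"],st["tcp_pos"],st["finger_gap"])
t=snap("top");crop(t,180,180,300,300,5,"t18.png")
```

```text
[-0.00465711  0.05404452 -1.45060699] [0.49732943 0.2421738  0.07423357] 0.05412464314663279
```

View pics/s18.png

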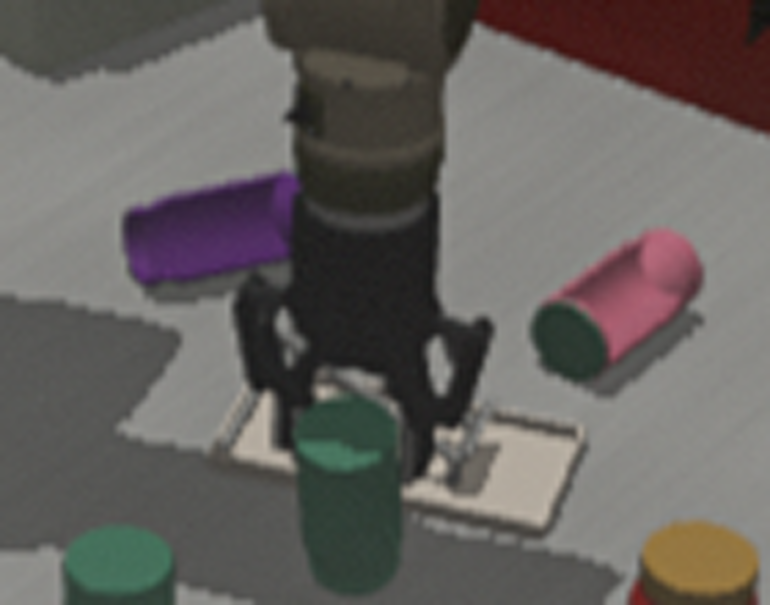

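View pics/t18.png

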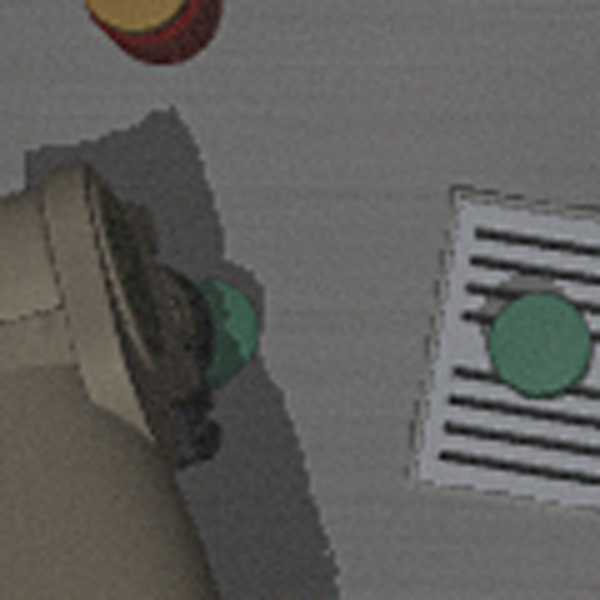

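Run:
```python
from h import *
s=snap("scene");t=snap("top")
print("low rim",[onz(s,300+350/5.5,130+592/5.5,z)[:2].round(3) for z in(0,.01,.02)])
print("bottom right edge top",[onz(t,180+261/5,180+322/5,z)[:2].round(3) for z in(.09,.11,.13)])
# bottom ellipse scene centre (347,432)
print("bottom c",[onz(s,300+347/5.5,130+432/5.5,z).round(3) for z in(.09,.1,.11,.12)])
```

```text
low rim [array([0.504, 0.236]), array([0.511, 0.226]), array([0.518, 0.216])]
bottom right edge top [array([0.508, 0.196]), array([0.507, 0.194]), array([0.506, 0.191])]
bottom c [array([0.484, 0.254, 0.09 ]), array([0.492, 0.243, 0.1  ]), array([0.5  , 0.232, 0.11 ]), array([0.507, 0.221, 0.12 ])]
```

Emit:
{"method": "step_arm", "body": {
  "series": [
    [[0,0,-0.3],0,94],
    [[0,0,-0.5],0,94],
    [[0,0,-0.5],0,94]
  ]
}}

```text
clock: 16.6
tcp_pos: [0.4973, 0.2422, 0.0694]
orientation: [-0.005, 0.816, -0.578, 0.006]
wrist_force: [0.6, 0.2, -2.2]
finger_gap: 0.0543
```

Emit:
{"method": "step_arm", "body": {
  "series": [
    [[0,0,-0.2],0,94],
    [[0,0,-0.4],0,94],
    [[0,0,-0.4],0,94]
  ]
}}

```text
clock: 16.98
tcp_pos: [0.4982, 0.243, 0.0675]
orientation: [-0.007, 0.816, -0.578, 0.007]
wrist_force: [-2.5, 1.3, 10.3]
finger_gap: 0.0539
```

In contact with the table (10 N up). Now the gentle drag towards +ey to level it.

Emit:
{"method": "step_arm", "body": {
  "series": [
    [[-0.2,0.6,-0.1],0,94],
    [[-0.4,1.2,-0.1],0,94],
    [[-0.7,1.9,-0.2],0,94],
    [[-0.7,1.9,-0.2],0,94]
  ]
}}

```text
clock: 17.48
tcp_pos: [0.4909, 0.2628, 0.0652]
orientation: [-0.007, 0.817, -0.577, 0.007]
wrist_force: [-0.2, 0.5, 0.2]
finger_gap: 0.0538
```

Run:
```python
from h import *
s=snap("scene");crop(s,300,130,440,240,5.5,"s19.png");st=env.get_state();print(st["wrist_force"],st["tcp_pos"],st["finger_gap"])
```

```text
[ 0.09584392  0.40613927 -0.10145222] [0.49098838 0.26251443 0.06528943] 0.0539215727805665
```

View pics/s19.png

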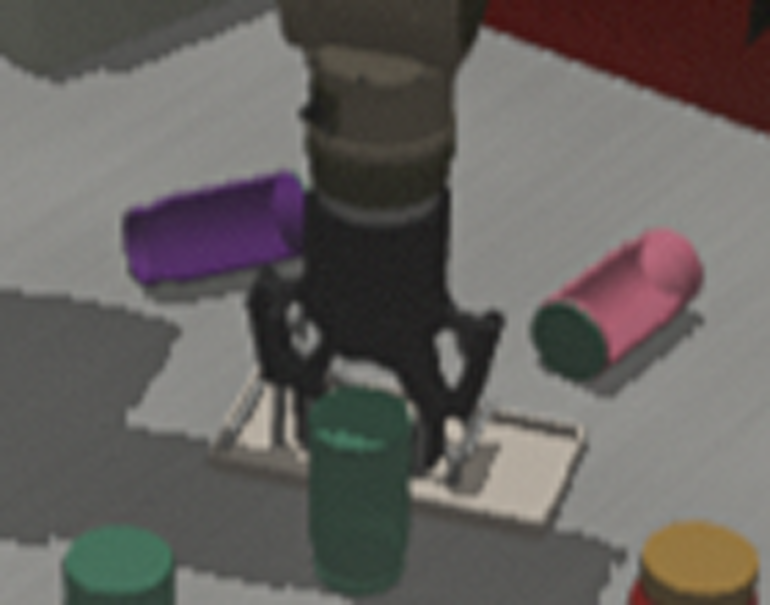

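The jar looks close to upright and its weight is now on the table. I'm opening slowly so it can settle flat.

Emit:
{"method": "step_arm", "body": {
  "series": [
    [[0,0,0],0,90],
    [[0,0,0],0,86],
    [[0,0,0],0,80],
    [[0,0,0],0,40],
    [[0,0,0],0,0]
  ]
}}

```text
clock: 18.15
tcp_pos: [0.491, 0.2624, 0.0653]
orientation: [-0.007, 0.816, -0.577, 0.007]
wrist_force: [0.2, -0.7, 0.0]
finger_gap: 0.0854
```

Run:
```python
from h import *
s=snap("scene");crop(s,300,130,440,240,5.5,"s20.png");st=env.get_state();print(st["wrist_force"],st["tcp_pos"],st["finger_gap"])
```

```text
[-0.01085299 -0.85584518  0.12514711] [0.49099006 0.26243516 0.06527933] 0.08558531630444408
```

View pics/s20.png

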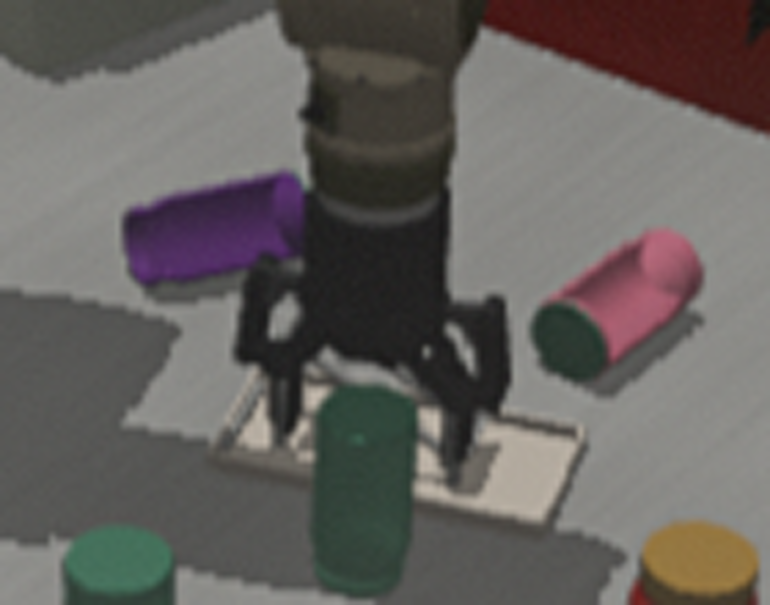

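Run:
```python
from m import *
s=snap("scene")
hsv=cv2.cvtColor(s["frame"],cv2.COLOR_RGB2HSV)
m=cv2.inRange(hsv,np.array([62,50,15]),np.array([95,255,255]))
sub=np.zeros_like(m);sub[195:240,350:382]=m[195:240,350:382]
n,l,st,ce=cv2.connectedComponentsWithStats(sub);i=1+np.argmax(st[1:,4]);print(st[i])
for v in list(range(199,239,4)):
    q=np.where(l[v]==i)[0]; 
    if len(q):print(v,q.min(),q.max(),(q.min()+q.max())/2)
print("bottom c",onz(s,300+366/5.5-.4,130+415/5.5-.4,.11))
def ext(c):
    th=np.linspace(0,2*np.pi,60);P=[]
    for z,r in((.110,.028),(.016,.028),(0,.0245)):P+=[proj(s,(c[0]+r*np.cos(a),c[1]+r*np.sin(a),z)) for a in th]
    P=np.array(P);return P.min(0),P.max(0)
for c in((.507,.235),(.5,.24),(.505,.24)):print(c,*ext(c))
```

```text
[357 200  19  38 602]
203 359 374 366.5
207 358 375 366.5
211 358 374 366.0
215 358 374 366.0
219 357 373 365.0
223 357 373 365.0
227 357 373 365.0
231 357 372 364.5
235 358 371 364.5
bottom c [0.496215   0.25147457 0.11      ]
(0.507, 0.235) [355.05766411 203.37374024] [375.37599451 243.32388987]
(0.5, 0.24) [354.22069112 201.72670484] [374.43286738 241.56091111]
(0.505, 0.24) [355.53339716 202.3567809 ] [375.82239004 242.23577287]
```

The jar stands upside down at about (0.496, 0.2515) and its outline matches a vertical jar. I'm centring the grip on it and closing.

Emit:
{"method": "step_arm", "body": {
  "series": [
    [[0.3,-0.6,0],0,0],
    [[0.5,-1.1,0],0,0],
    [[0.5,-1.1,0],0,40],
    [[0.5,-1.1,0],0,80]
  ],
  "newtons": 20
}}

```text
clock: 18.75
tcp_pos: [0.496, 0.2513, 0.0653]
orientation: [-0.007, 0.816, -0.578, 0.007]
wrist_force: [-0.7, 0.4, 0.0]
finger_gap: 0.0587
```

Emit:
{"method": "step_arm", "body": {
  "series": [
    [[0,0,0],0,100],
    [[0,0,0],0,130],
    [[0,0,0],0,130]
  ]
}}

```text
clock: 19.12
tcp_pos: [0.4959, 0.2514, 0.0655]
orientation: [-0.007, 0.816, -0.577, 0.007]
wrist_force: [-1.7, -0.3, 4.1]
finger_gap: 0.0557
```

Emit:
{"method": "step_arm", "body": {
  "series": [
    [[0,0,1],0,130],
    [[0,0,3],0,130],
    [[0,0,5],0,130],
    [[0,0,7],0,130],
    [[0,0,9],0,130]
  ]
}}

```text
clock: 19.75
tcp_pos: [0.4959, 0.2514, 0.1563]
orientation: [-0.007, 0.816, -0.577, 0.007]
wrist_force: [-0.5, 0.2, -1.1]
finger_gap: 0.0555
```

Run:
```python
from h import *
s=snap("scene");crop(s,300,110,440,220,5.5,"s21.png");st=env.get_state();print(st["wrist_force"],st["tcp_pos"],st["finger_gap"])
```

```text
[ 0.9492184  -0.29445048  0.635902  ] [0.49734073 0.25192289 0.15918256] 0.055663181984124906
```

View pics/s21.png

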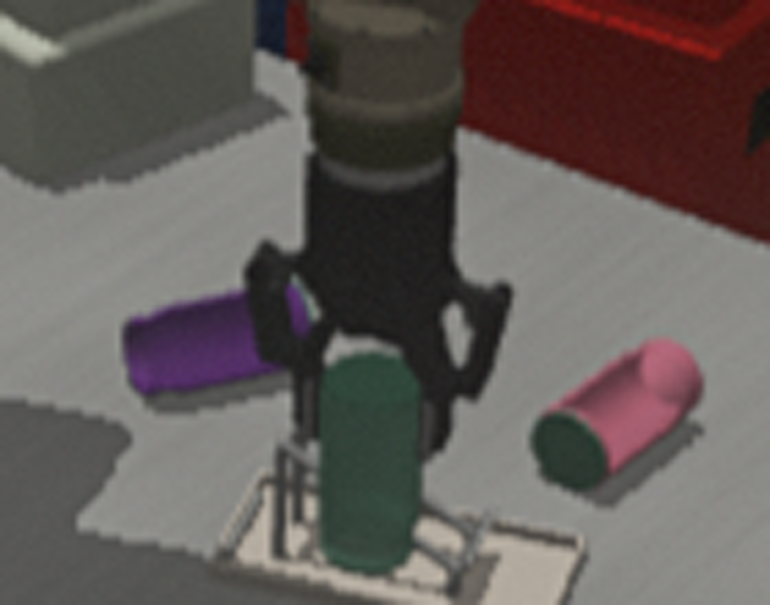

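The jar is held upright (s21: body edges vertical from (320,370) to (330,560), gap 55.7 mm). I'm carrying it over to the free pipe.

Emit:
{"method": "step_arm", "body": {
  "series": [
    [[0,0,4],0,130],
    [[0,-2,8],0,130],
    [[0,-6,10],0,130],
    [[-0.5,-11,10],0,130],
    [[-0.5,-16,10],0,130]
  ]
}}

```text
clock: 20.42
tcp_pos: [0.4921, 0.0908, 0.2594]
orientation: [-0.009, 0.817, -0.577, 0.008]
wrist_force: [0.9, -0.4, -2.6]
finger_gap: 0.0552
```

Emit:
{"method": "step_arm", "body": {
  "series": [
    [[-0.5,-5,0],0,130],
    [[-1,-10,0],0,130],
    [[-1.3,-13.5,0],0,130],
    [[-1.3,-14.3,0],0,130],
    [[-1.3,-14.3,0],0,130]
  ]
}}

```text
clock: 21.05
tcp_pos: [0.4792, -0.0522, 0.2592]
orientation: [-0.009, 0.816, -0.577, 0.008]
wrist_force: [0.2, -0.4, -1.4]
finger_gap: 0.0555
```

Run:
```python
from h import *
s=snap("scene");crop(s,230,140,370,280,4.2,"s22.png");t=snap("top");crop(t,260,190,380,310,5,"t22.png");st=env.get_state();print(st["wrist_force"],st["tcp_pos"],st["finger_gap"],st["orientation"])
```

```text
[ 0.21253988 -0.69347872 -1.55443886] [ 0.47916062 -0.05123896  0.25924793] 0.05586551782354475 [-0.00893146  0.8169499  -0.57658468  0.00794964]
```

View pics/s22.png

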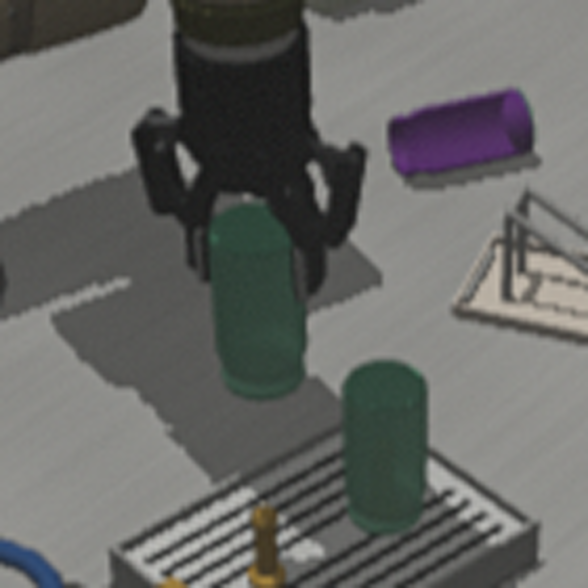

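View pics/t22.png

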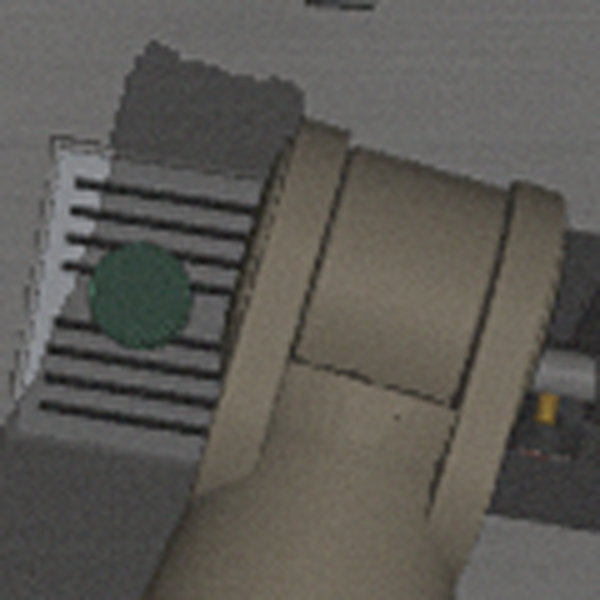

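```bash
cat > tilt.py <<'E'
from m import *
def meas(s,box):
    x0,y0,x1,y1=box
    hsv=cv2.cvtColor(s["frame"],cv2.COLOR_RGB2HSV)
    m=cv2.inRange(hsv,np.array([62,50,15]),np.array([95,255,255]))
    sub=np.zeros_like(m);sub[y0:y1,x0:x1]=m[y0:y1,x0:x1]
    n,l,st,ce=cv2.connectedComponentsWithStats(sub);i=1+np.argmax(st[1:,4]);print(st[i])
    for v in range(st[i][1],st[i][1]+st[i][3],3):
        q=np.where(l[v]==i)[0]; print(v,q.min(),q.max(),(q.min()+q.max())/2)
if __name__=="__main__":
    s=snap("scene");meas(s,(270,175,306,240))
    for z in(.304,.25,.194):print(z,proj(s,(.479,-.052,z)))
    print(onz(s,292.5,228.9,.194),onz(s,289.4,193.9,.304))
E
python3 tilt.py
```

```text
[280 188  23  47 856]
188 290 293 291.5
191 282 295 288.5
194 280 298 289.0
197 280 299 289.5
200 280 299 289.5
203 280 299 289.5
206 280 299 289.5
209 281 299 290.0
212 282 302 292.0
215 282 302 292.0
218 282 302 292.0
221 282 302 292.0
224 283 301 292.0
227 284 302 293.0
230 284 301 292.5
233 287 297 292.0
0.304 [290.12173458 194.48580201]
0.25 [290.92407925 212.23837163]
0.194 [291.7167518  229.77693741]
[ 0.47812304 -0.04802894  0.194     ] [ 0.4759693  -0.05128147  0.304     ]
```

Emit:
{"method": "step_arm", "body": {
  "series": [
    [[-0.1,-0.3,-2],0,130],
    [[-0.1,-0.3,-4.5],0,130],
    [[-0.1,-0.3,-7],0,130],
    [[-0.1,-0.3,-8.8],0,130],
    [[-0.1,-0.3,-8.8],0,130]
  ]
}}

```text
clock: 21.82
tcp_pos: [0.4771, -0.0526, 0.17]
orientation: [-0.008, 0.818, -0.576, 0.006]
wrist_force: [-0.3, -0.4, -0.6]
finger_gap: 0.0556
```

Run:
```python
from tilt import *
s=snap("scene");crop(s,240,180,350,290,5.4,"s23.png");meas(s,(270,200,308,280));st=env.get_state();print(st["wrist_force"],st["tcp_pos"],st["finger_gap"],st["orientation"])
p=st["tcp_pos"]
for z in (p[2]+.045,p[2]-.065):print(proj(s,(p[0],p[1],z)))
```

```text
[280 216  23  45 773]
216 290 291 290.5
219 284 294 289.0
222 281 297 289.0
225 280 299 289.5
228 281 299 290.0
231 281 299 290.0
234 281 299 290.0
237 282 299 290.5
240 282 302 292.0
243 283 302 292.5
246 283 302 292.5
249 283 302 292.5
252 284 301 292.5
255 284 301 292.5
258 286 300 293.0
[-0.84704161  0.22363213 -0.97129199] [ 0.4778954  -0.05303975  0.17109808] 0.055559953613738514 [-0.00875338  0.81758174 -0.57569874  0.00737871]
[290.8106299  222.98123449]
[292.31614943 255.68761924]
```

View pics/s23.png

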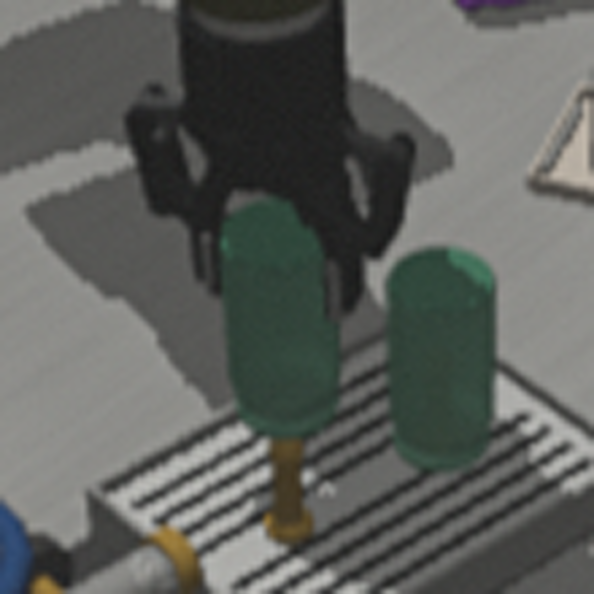

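In s23 the mouth (285,420) is centred over the pipe (287,450). Lowering onto it.

Emit:
{"method": "step_arm", "body": {
  "series": [
    [[0,0,-2],0,130],
    [[0,0,-4],0,130],
    [[0,0,-5.5],0,130],
    [[0,0,-6.6],0,130],
    [[0,0,-6.6],0,130]
  ]
}}

```text
clock: 22.5
tcp_pos: [0.4776, -0.0528, 0.1047]
orientation: [-0.009, 0.818, -0.576, 0.007]
wrist_force: [-0.6, 0.6, -1.8]
finger_gap: 0.0554
```

Emit:
{"method": "step_arm", "body": {
  "series": [
    [[0,0,-0.2],0,130],
    [[0,0,-0.5],0,130],
    [[0,0,-0.5],0,130]
  ]
}}

```text
clock: 22.88
tcp_pos: [0.4776, -0.0529, 0.0997]
orientation: [-0.009, 0.818, -0.576, 0.007]
wrist_force: [-0.7, -0.2, -2.1]
finger_gap: 0.0556
```

Run:
```python
from tilt import *
s=snap("scene");crop(s,240,180,350,290,5.4,"s24.png");st=env.get_state();print(st["wrist_force"],st["tcp_pos"],st["finger_gap"])
```

```text
[-0.19132598  0.02715606 -1.51897953] [ 0.47759667 -0.05285248  0.09976609] 0.05542253311140308
```

View pics/s24.png

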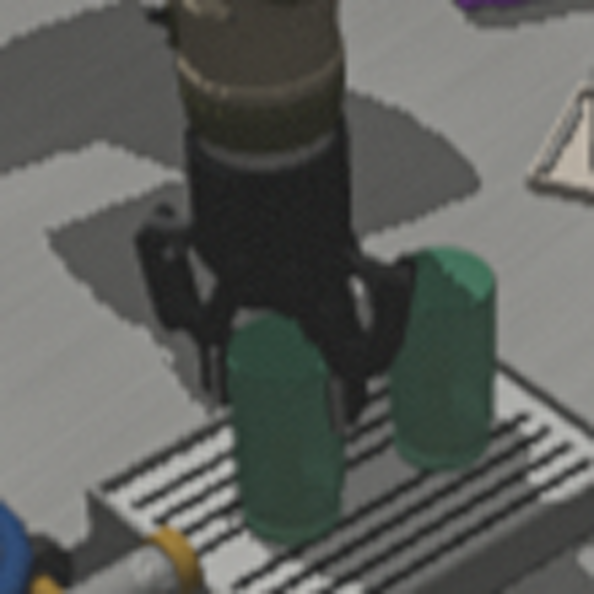

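Emit:
{"method": "step_arm", "body": {
  "series": [
    [[0,0,-0.2],0,130],
    [[0,0,-0.3],0,130],
    [[0,0,-0.4],0,130]
  ]
}}

```text
clock: 23.3
tcp_pos: [0.4776, -0.0529, 0.0957]
orientation: [-0.009, 0.818, -0.576, 0.007]
wrist_force: [0.2, -0.7, -1.7]
finger_gap: 0.0554
```

Emit:
{"method": "step_arm", "body": {
  "series": [
    [[0,0,-0.1],0,130],
    [[0,0,-0.2],0,130],
    [[0,0,-0.2],0,130]
  ]
}}

```text
clock: 23.68
tcp_pos: [0.4776, -0.0529, 0.0937]
orientation: [-0.009, 0.818, -0.576, 0.007]
wrist_force: [-0.6, -0.5, -1.8]
finger_gap: 0.0553
```

Emit:
{"method": "step_arm", "body": {
  "series": [
    [[0,0,-0.1],0,130],
    [[0,0,-0.2],0,130],
    [[0,0,-0.2],0,130]
  ]
}}

```text
clock: 24.05
tcp_pos: [0.4778, -0.0531, 0.0934]
orientation: [-0.009, 0.818, -0.576, 0.008]
wrist_force: [-4.5, 2.0, 13.2]
finger_gap: 0.0556
```

Emit:
{"method": "step_arm", "body": {
  "series": [
    [[0,0,-0.1],0,130],
    [[0,0,-0.2],0,130],
    [[0,0,-0.2],0,130]
  ]
}}

```text
clock: 24.42
tcp_pos: [0.4779, -0.0532, 0.0934]
orientation: [-0.009, 0.818, -0.576, 0.008]
wrist_force: [-5.6, 1.8, 16.0]
finger_gap: 0.0555
```

The rim touches the grid at the expected height (TCP 0.0934 m, 16 N). Relaxing and opening.

Emit:
{"method": "step_arm", "body": {
  "series": [
    [[0,0,0],0,110],
    [[0,0,0],0,94],
    [[0,0,0],0,86],
    [[0,0,0],0,60],
    [[0,0,0],0,0]
  ]
}}

```text
clock: 25.05
tcp_pos: [0.4778, -0.0532, 0.0933]
orientation: [-0.008, 0.818, -0.576, 0.008]
wrist_force: [0.1, 0.3, -0.3]
finger_gap: 0.081
```

Emit:
{"method": "step_arm", "body": {
  "series": [
    [[0,0,0],0,0],
    [[0,0,0],0,0],
    [[0,0,0],0,0]
  ]
}}

```text
clock: 25.42
tcp_pos: [0.4779, -0.0532, 0.0933]
orientation: [-0.008, 0.818, -0.576, 0.008]
wrist_force: [0.4, 0.3, 0.2]
finger_gap: 0.0854
```

Run:
```python
from tilt import *
s=snap("scene");crop(s,240,180,350,290,5.4,"s25.png");st=env.get_state();print(st["wrist_force"],st["tcp_pos"],st["finger_gap"])
```

```text
[ 0.24036075  0.52165138 -0.251972  ] [ 0.47782441 -0.0531728   0.09329288] 0.08551894605560316
```

View pics/s25.png

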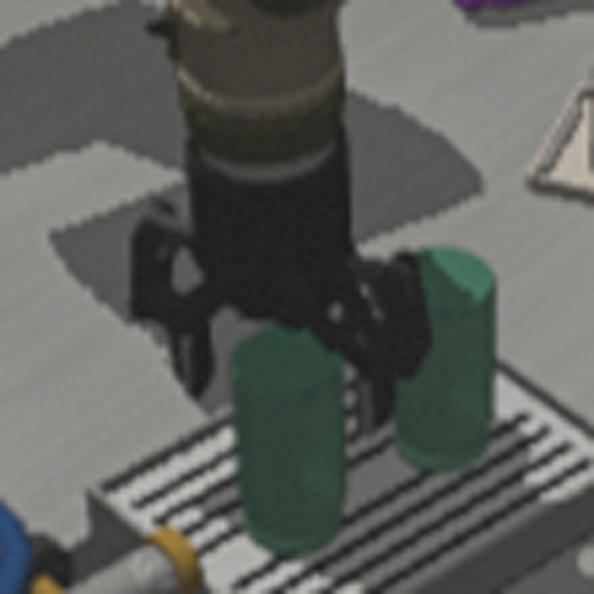

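Emit:
{"method": "step_arm", "body": {
  "series": [
    [[0,0,1.5],0,0],
    [[0,0,4],0,0],
    [[0,0,9],0,0],
    [[0,-2,14],0,0],
    [[0,-7,17],0,0]
  ]
}}

```text
clock: 26.1
tcp_pos: [0.4787, -0.1228, 0.2675]
orientation: [-0.009, 0.819, -0.574, 0.01]
wrist_force: [0.8, -0.3, -1.2]
finger_gap: 0.0855
```

Emit:
{"method": "step_arm", "body": {
  "series": [
    [[0,-5,0],0.15,0],
    [[0,-10,0],0.3,0],
    [[0,-13,0],0.3,0]
  ]
}}

```text
clock: 26.48
tcp_pos: [0.4786, -0.2553, 0.2688]
orientation: [-0.01, 0.895, -0.446, 0.01]
wrist_force: [-0.6, -0.1, -0.5]
finger_gap: 0.0854
```

Run:
```python
from tilt import *
s=snap("scene");crop(s,170,180,350,320,4.2,"s26.png");t=snap("top");crop(t,255,205,455,315,3.9,"t26.png");st=env.get_state();print(st["wrist_force"],st["tcp_pos"],st["orientation"],st["joint_pos"])
hsv=cv2.cvtColor(t["frame"],cv2.COLOR_RGB2HSV)
```

```text
[-0.11072913 -0.00196923 -0.34390443] [ 0.47862627 -0.25592375  0.26813747] [-0.01022033  0.89438532 -0.44707685  0.00962957] [-0.65222039  0.22737003  0.02060616  1.34894561  0.02369002 -2.86654631]
```

View pics/s26.png

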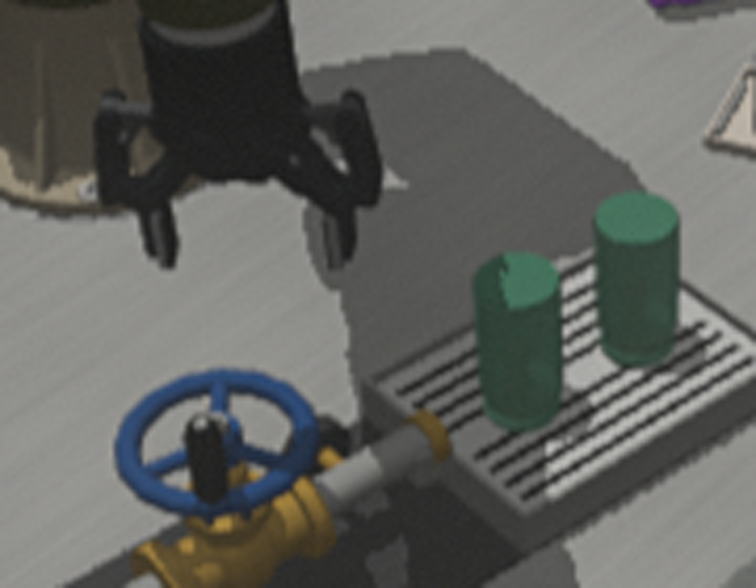

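View pics/t26.png

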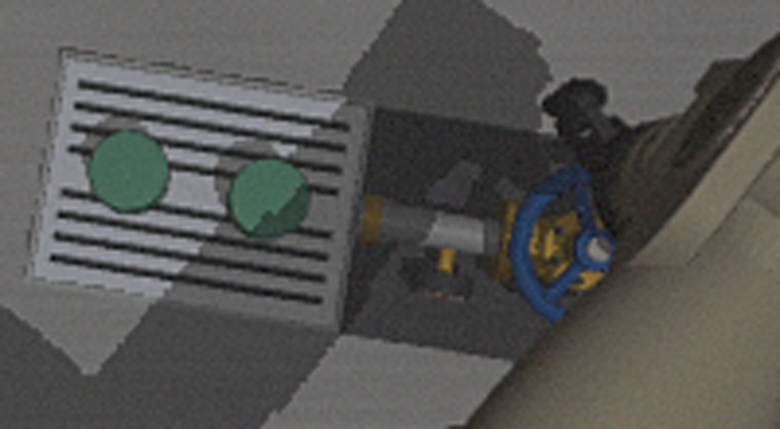

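The jar stands upright over the pipe, level with its neighbour (s26: tops at (518,280) and (637,218)). Checking the fit by number, then going to the handle.

Run:
```python
from h import *
t=snap("top")
hsv=cv2.cvtColor(t["frame"],cv2.COLOR_RGB2HSV);m=cv2.inRange(hsv,np.array([65,60,20]),np.array([92,255,255]));m[:,:260]=0;m[:,340:]=0
n,l,st,ce=cv2.connectedComponentsWithStats(m)
for i in range(1,n):
    if st[i][4]>100:
        (c,r)=cv2.minEnclosingCircle(np.argwhere(l==i)[:,::-1].astype(np.float32));print(st[i],c,r,onz(t,*c,.138))
```

```text
[278 239  20  21 329] (287.6964416503906, 248.49107360839844) 10.589566230773926 [0.49544581 0.04405081 0.138     ]
[313 245  21  21 310] (323.0581359863281, 255.38372802734375) 10.43758773803711 [ 0.47770729 -0.0494992   0.138     ]
```

Emit:
{"method": "step_arm", "body": {
  "series": [
    [[0.4,-3,0],0,0],
    [[0.45,-5,-2],0,0],
    [[0.45,-5,-3.5],0,0],
    [[0.45,-5,-3.5],0,0]
  ]
}}

```text
clock: 27.12
tcp_pos: [0.4822, -0.3022, 0.2321]
orientation: [-0.011, 0.895, -0.446, 0.008]
wrist_force: [0.6, -0.8, 0.5]
finger_gap: 0.0853
```

Run:
```python
from h import *
s=snap("scene");crop(s,150,200,290,320,5,"s27.png");p=env.get_state()["tcp_pos"];print(p)
for z in(.2025,.1485):print(5*(proj(s,(.483,-.3055,z))-[150,200]))
```

```text
[ 0.48267896 -0.30248589  0.23304476]
[344.19768208 402.48674605]
[357.47093047 485.87359665]
```

View pics/s27.png

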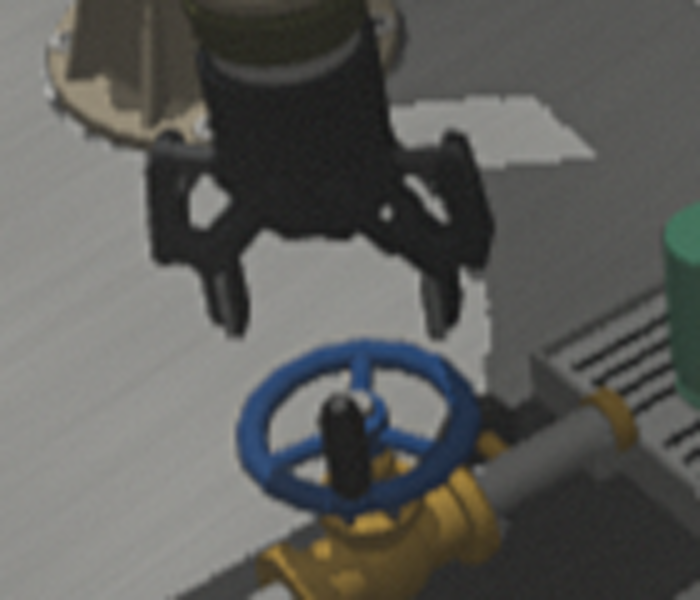

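The handle matches its predicted pixels (345,402) to (350,490). The jar is about 4 mm off the pipe axis by the top view, within tolerance. Descending and gripping the handle.

Emit:
{"method": "step_arm", "body": {
  "series": [
    [[0,-0.3,-2],0,0],
    [[0,-0.3,-4.5],0,0],
    [[0,-0.3,-6.4],0,0],
    [[0,-0.3,-6.4],0,60],
    [[0,-0.3,-6.4],0,120]
  ],
  "newtons": 40
}}

```text
clock: 27.8
tcp_pos: [0.4833, -0.3054, 0.1705]
orientation: [-0.011, 0.895, -0.446, 0.009]
wrist_force: [0.4, -0.6, 0.0]
finger_gap: 0.0514
```

Emit:
{"method": "step_arm", "body": {
  "series": [
    [[0,0,0],0,180],
    [[0,0,0],0,240],
    [[0,0,0],0,240],
    [[0,0,0],0,240]
  ],
  "newtons": 40
}}

```text
clock: 28.3
tcp_pos: [0.4837, -0.3059, 0.1722]
orientation: [-0.01, 0.895, -0.446, 0.01]
wrist_force: [-0.4, 0.6, 5.9]
finger_gap: 0.0196
```

Run:
```python
from h import *
s=snap("scene");crop(s,150,200,290,320,5,"s28.png");st=env.get_state();print(st["tcp_pos"],st["wrist_force"],st["finger_gap"])
```

```text
[ 0.4836756  -0.3059236   0.17217199] [-1.90119522  1.23910162  4.85053604] 0.019417985189998654
```

View pics/s28.png

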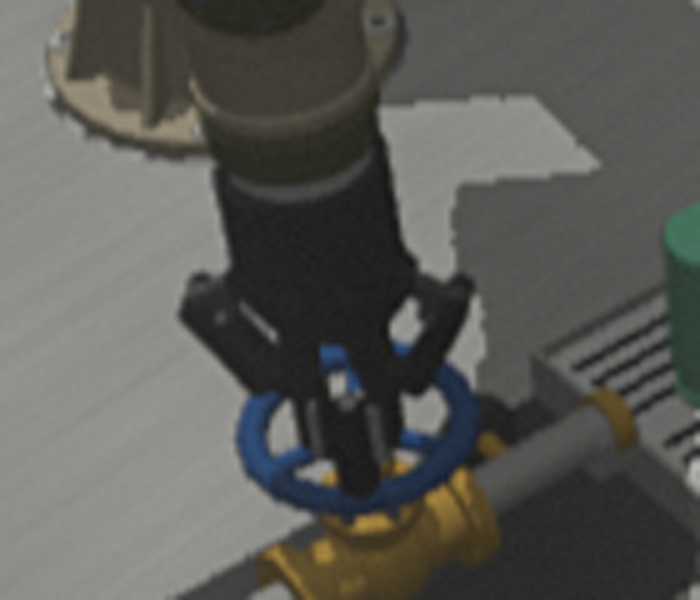

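```bash
cat > circ.py <<'E'
from h import *
import sys
C=np.array([.4435,-.2715]);R=.052
if len(sys.argv)>3: C=np.array([float(sys.argv[3]),float(sys.argv[4])])
step=float(sys.argv[1]);n=int(sys.argv[2])
st=env.get_state();p=st["tcp_pos"][:2];v=p-C;phi=np.arctan2(v[1],v[0])
print("phi",phi.round(3),"rel close",(phi+.1664).round(3),"r",np.linalg.norm(v).round(4),"F",st["wrist_force"].round(1),"z",st["tcp_pos"][2].round(4),"gap",st["finger_gap"].round(4),"t",st["clock"])
for k in range(1,n+1):
    a=phi+step*k;q=C+R*np.array([np.cos(a),np.sin(a)]);print(((q-p)*100).round(2))
E
python3 circ.py -0.4 5
```

```text
Traceback (most recent call last):
  File "circ.py", line 7, in <module>
    print("phi",phi.round(3),"rel close",(phi+.1664).round(3),"r",np.linalg.norm(v).round(4),"F",st["wrist_force"].round(1),"z",st["tcp_pos"][2].round(4),"gap",st["finger_gap"].round(4),"t",st["clock"])
                                                                                                                                                                ^^^^^^^^^^^^^^^^^^^^^^
AttributeError: 'float' object has no attribute 'round'
```

```bash
sed -i 's/st\["finger_gap"\].round(4)/round(st["finger_gap"],4)/' circ.py; python3 circ.py -0.4 5
```

```text
phi -0.708 rel close -0.542 r 0.0529 F [-1.9  1.2  4.9] z 0.1722 gap 0.0194 t 28.35
[-1.7  -1.21]
[-3.69 -1.75]
[-5.74 -1.46]
[-7.51 -0.41]
[-8.74  1.26]
```

Emit:
{"method": "step_arm", "body": {
  "series": [
    [[-1.7,-1.2,0],0,240],
    [[-3.7,-1.75,0],0,240],
    [[-5.7,-1.45,0],0,240],
    [[-7.5,-0.4,0],0,240],
    [[-8.7,1.25,0],0,240]
  ]
}}

```text
clock: 28.98
tcp_pos: [0.3965, -0.2935, 0.1723]
orientation: [-0.011, 0.895, -0.446, 0.011]
wrist_force: [10.5, 1.7, -6.6]
finger_gap: 0.0198
```

```bash
python3 circ.py -0.4 5;python3 - <<'E'
from h import *
s=snap("scene");crop(s,150,200,290,320,5,"s29.png")
E
```

```text
phi -2.704 rel close -2.537 r 0.0519 F [10.5  1.7 -6.6] z 0.1723 gap 0.0198 t 28.975
[-0.5  2. ]
[-0.16  4.04]
[0.94 5.79]
[2.63 6.97]
[4.65 7.4 ]
```

View pics/s29.png

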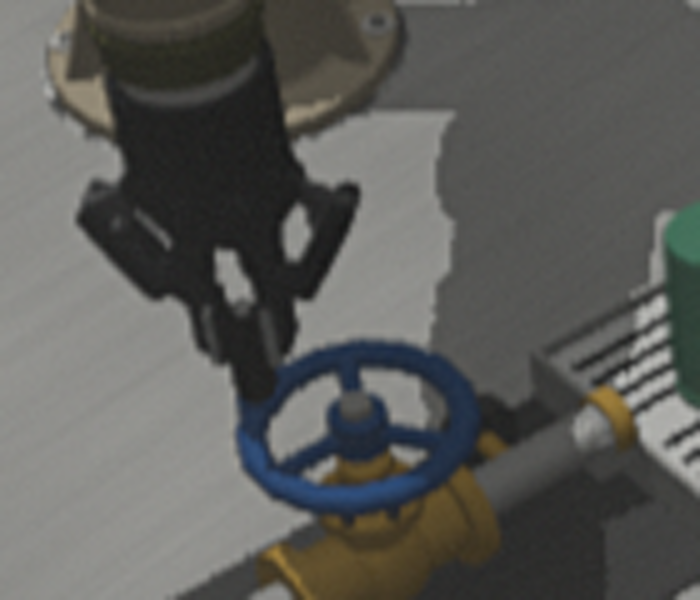

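The handle follows the circle (s29: it's at (255,360) on the rim). Continuing clockwise.

Emit:
{"method": "step_arm", "body": {
  "series": [
    [[-0.5,2.0,0],0,240],
    [[-0.15,4.05,0],0,240],
    [[0.95,5.8,0],0,240],
    [[2.65,6.95,0],0,240],
    [[4.65,7.4,0],0,240]
  ]
}}

```text
clock: 29.65
tcp_pos: [0.4415, -0.2196, 0.1723]
orientation: [-0.008, 0.895, -0.446, 0.011]
wrist_force: [-2.1, -16.9, -8.3]
finger_gap: 0.0199
```

```bash
python3 circ.py -0.35 5
```

```text
phi 1.609 rel close 1.775 r 0.0519 F [ -2.1 -16.9  -8.3] z 0.1723 gap 0.0199 t 29.65
[ 1.79 -0.24]
[ 3.39 -1.09]
[ 4.61 -2.43]
[ 5.28 -4.11]
[ 5.35 -5.92]
```

```bash
sed -i 's/R=.052/R=.0505/' circ.py; python3 circ.py -0.35 5
```

```text
phi 1.609 rel close 1.775 r 0.0519 F [ -2.1 -16.9  -8.3] z 0.1723 gap 0.0199 t 29.65
[ 1.75 -0.38]
[ 3.3  -1.21]
[ 4.48 -2.51]
[ 5.14 -4.14]
[ 5.2 -5.9]
```

Emit:
{"method": "step_arm", "body": {
  "series": [
    [[1.75,-0.4,0],0,240],
    [[3.3,-1.2,0],0,240],
    [[4.5,-2.5,0],0,240],
    [[5.15,-4.15,0],0,240],
    [[5.2,-5.0,0],0,240]
  ]
}}

```text
clock: 30.28
tcp_pos: [0.4958, -0.2693, 0.1724]
orientation: [-0.01, 0.895, -0.446, 0.013]
wrist_force: [10.3, 3.3, -6.2]
finger_gap: 0.0197
```

```bash
python3 circ.py -0.1 5
```

```text
phi 0.041 rel close 0.208 r 0.0524 F [10.3  3.3 -6.2] z 0.1724 gap 0.0197 t 30.275
[-0.19 -0.51]
[-0.24 -1.01]
[-0.35 -1.51]
[-0.5  -1.99]
[-0.7  -2.45]
```

Emit:
{"method": "step_arm", "body": {
  "series": [
    [[0.2,-0.5,0],0,240],
    [[0.2,-1.0,0],0,240],
    [[0.1,-1.5,0],0,240],
    [[0.1,-1.8,0],0,240],
    [[0.1,-1.8,0],0,240]
  ]
}}

```text
clock: 30.9
tcp_pos: [0.4955, -0.2807, 0.1722]
orientation: [-0.016, 0.896, -0.444, 0.01]
wrist_force: [-0.2, 20.8, 5.9]
finger_gap: 0.0194
```

```bash
python3 circ.py -0.1 3 .4455 -.2735
```

```text
phi -0.142 rel close 0.024 r 0.0505 F [-0.2 20.8  5.9] z 0.1722 gap 0.0194 t 30.9
[-0.1  -0.49]
[-0.25 -0.98]
[-0.44 -1.44]
```

The valve meets its stop: 21 N resisting, and the handle is 24 mrad from the predicted closed angle. I'll hold the push a little longer.

Emit:
{"method": "step_arm", "body": {
  "series": [
    [[0,-0.6,0],0,240],
    [[0,-0.8,0],0,240],
    [[0,-0.8,0],0,240]
  ]
}}

```text
clock: 31.28
tcp_pos: [0.4953, -0.2807, 0.1722]
orientation: [-0.022, 0.897, -0.442, 0.007]
wrist_force: [4.2, 24.6, 7.3]
finger_gap: 0.0197
```

```bash
sed -i 's/C=np.array(\[.4435,-.2715\]);R=.0505/C=np.array([.4455,-.2735]);R=.0515/' circ.py; python3 circ.py 0.4 5
python3 - <<'E'
from h import *
s=snap("scene");crop(s,150,200,290,320,5,"s30.png")
E
```

```text
phi -0.144 rel close 0.023 r 0.0504 F [ 4.2 24.6  7.3] z 0.1722 gap 0.0197 t 31.275
[-0.    2.03]
[-0.9   3.86]
[-2.45  5.2 ]
[-4.4   5.84]
[-6.43  5.66]
```

View pics/s30.png

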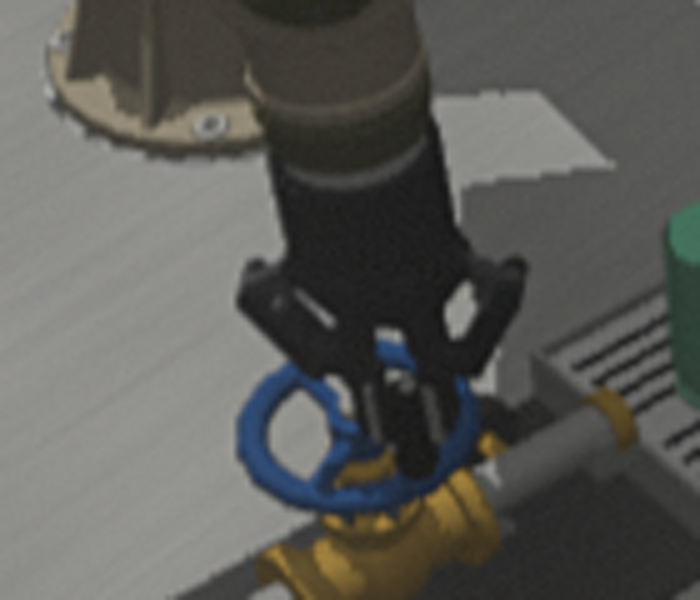

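The valve is closed: the handle is on the rinser's +x side, at (415,440) in s30. Backing off anticlockwise two full turns while tracking the total angle.

Emit:
{"method": "step_arm", "body": {
  "series": [
    [[0,2.0,0],0,240],
    [[-0.9,3.85,0],0,240],
    [[-2.45,5.2,0],0,240],
    [[-4.4,5.85,0],0,240],
    [[-6.4,5.65,0],0,240]
  ]
}}

```text
clock: 31.95
tcp_pos: [0.4307, -0.2216, 0.1723]
orientation: [-0.024, 0.897, -0.441, 0.007]
wrist_force: [1.8, 2.3, -0.6]
finger_gap: 0.0199
```

```bash
python3 circ.py 0.45 5
```

```text
phi 1.849 rel close 2.015 r 0.0539 F [ 1.8  2.3 -0.6] z 0.1723 gap 0.0199 t 31.95
[-1.95 -1.34]
[-3.28 -3.22]
[-3.66 -5.48]
[-3.02 -7.69]
[-1.48 -9.4 ]
```

Emit:
{"method": "step_arm", "body": {
  "series": [
    [[-1.95,-1.35,0],0,240],
    [[-3.3,-3.2,0],0,240],
    [[-3.65,-5.5,0],0,240],
    [[-3.0,-7.7,0],0,240],
    [[-1.5,-9.4,0],0,240]
  ]
}}

```text
clock: 32.58
tcp_pos: [0.4144, -0.315, 0.1723]
orientation: [-0.024, 0.897, -0.442, 0.005]
wrist_force: [3.6, 9.9, 1.1]
finger_gap: 0.0199
```

```bash
python3 circ.py 0.45 5
```

```text
phi -2.214 rel close -2.048 r 0.0518 F [3.6 9.9 1.1] z 0.1723 gap 0.0199 t 32.575
[ 2.12 -0.91]
[ 4.42 -0.84]
[6.45 0.23]
[7.82 2.07]
[8.26 4.33]
```

Emit:
{"method": "step_arm", "body": {
  "series": [
    [[2.1,-0.9,0],0,240],
    [[4.4,-0.85,0],0,240],
    [[6.45,0.25,0],0,240],
    [[7.8,2.05,0],0,240],
    [[8.25,4.35,0],0,240]
  ]
}}

```text
clock: 33.2
tcp_pos: [0.4963, -0.2721, 0.1723]
orientation: [-0.022, 0.896, -0.443, 0.005]
wrist_force: [-7.8, -3.5, 3.2]
finger_gap: 0.0198
```

```bash
python3 circ.py 0.45 5
```

```text
phi 0.028 rel close 0.195 r 0.0508 F [-7.8 -3.5  3.2] z 0.1723 gap 0.0198 t 33.2
[-0.51  2.23]
[-2.    3.98]
[-4.1   4.91]
[-6.39  4.84]
[-8.43  3.77]
```

One full turn plus 0.195 rad done, about 6.48 rad in total.

Emit:
{"method": "step_arm", "body": {
  "series": [
    [[-0.5,2.25,0],0,240],
    [[-2.0,4.0,0],0,240],
    [[-4.1,4.9,0],0,240],
    [[-6.4,4.85,0],0,240],
    [[-8.4,3.75,0],0,240]
  ]
}}

```text
clock: 33.83
tcp_pos: [0.4111, -0.2315, 0.1723]
orientation: [-0.024, 0.897, -0.441, 0.005]
wrist_force: [2.6, 0.1, -3.1]
finger_gap: 0.0195
```

```bash
python3 circ.py 0.45 5
```

```text
phi 2.256 rel close 2.423 r 0.0543 F [ 2.6  0.1 -3.1] z 0.1723 gap 0.0195 t 33.825
[-1.23 -2.03]
[-1.71 -4.28]
[-1.17 -6.51]
[ 0.3  -8.28]
[ 2.38 -9.24]
```

Total about 8.71 rad.

Emit:
{"method": "step_arm", "body": {
  "series": [
    [[-1.25,-2.0,0],0,240],
    [[-1.7,-4.3,0],0,240],
    [[-1.15,-6.5,0],0,240],
    [[0.3,-8.3,0],0,240],
    [[2.4,-9.25,0],0,240]
  ]
}}

```text
clock: 34.45
tcp_pos: [0.434, -0.3231, 0.1723]
orientation: [-0.024, 0.897, -0.442, 0.004]
wrist_force: [-2.6, 9.5, 3.9]
finger_gap: 0.0202
```

```bash
python3 circ.py 0.37 5
```

```text
phi -1.798 rel close -1.632 r 0.0509 F [-2.6  9.5  3.9] z 0.1723 gap 0.0202 t 34.45
[ 1.88 -0.14]
[3.67 0.47]
[5.13 1.69]
[6.04 3.35]
[6.29 5.23]
```

Total about 10.94 rad, with 1.63 to go, to end at the closed-handle position.

Emit:
{"method": "step_arm", "body": {
  "series": [
    [[1.9,-0.15,0],0,240],
    [[3.65,0.45,0],0,240],
    [[5.1,1.7,0],0,240],
    [[6.0,3.35,0],0,240],
    [[6.2,4.25,0],0,240]
  ]
}}

```text
clock: 35.08
tcp_pos: [0.4956, -0.2794, 0.1723]
orientation: [-0.024, 0.897, -0.442, 0.003]
wrist_force: [-6.0, -2.1, 1.3]
finger_gap: 0.0197
```

Emit:
{"method": "step_arm", "body": {
  "series": [
    [[0,0,0],0,240],
    [[0,0,0],0,240],
    [[0,0,0],0,240]
  ]
}}

```text
clock: 35.45
tcp_pos: [0.4956, -0.2791, 0.1723]
orientation: [-0.024, 0.897, -0.442, 0.003]
wrist_force: [-3.0, 2.2, -0.0]
finger_gap: 0.0199
```

```bash
python3 circ.py 0.1 1
python3 - <<'E'
from h import *
s=snap("scene");crop(s,150,200,290,320,5,"s31.png");cv2.imwrite("pics/s31f.png",s["frame"][:,:,::-1]);print(env.get_state()["clock"])
E
```

```text
phi -0.112 rel close 0.055 r 0.0504 F [-3.   2.2 -0. ] z 0.1723 gap 0.0199 t 35.45
[0.14 0.5 ]
35.5
```

View pics/s31.png

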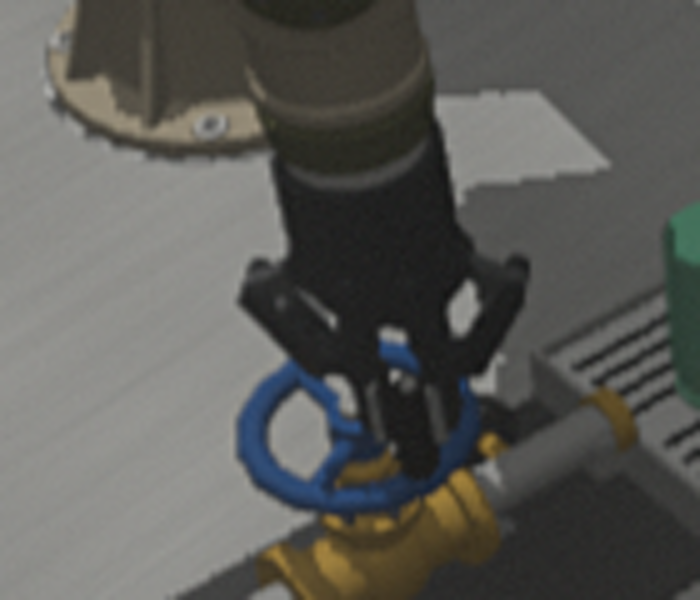

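View pics/s31f.png

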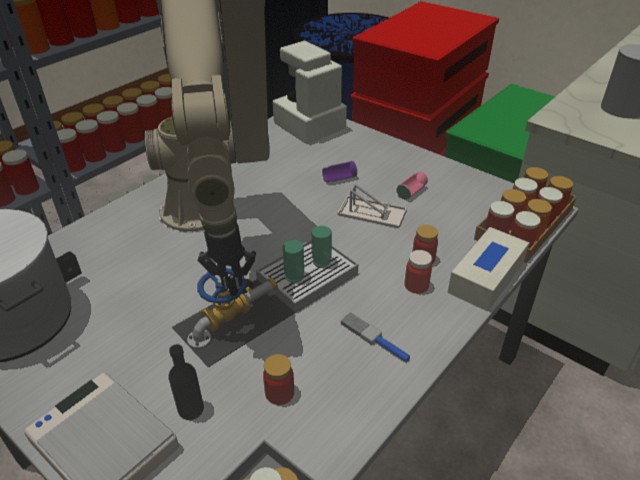

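The handle and spokes in s31 match the closed picture s30 to within a few pixels, after two counted turns. In the full view the jar still stands on the pipe and everything else is in place. Handing in.

Run:
```python
from workcell import env
print(env.hand_in());s=env.get_state();print(s["clock"],s["finger_gap"],s["wrist_force"])
```

```text
the job is handed in; nothing more can be done
None
the job is handed in; nothing more can be done
```

The jar stands upside down over the free pipe, released, and the valve is about two full turns open with the gripper still closed on the black handle. I handed in at about 35.5 s; hand-in gives no verdict.

- **Jar:** My first try, loosening the grip so the jar would swing mouth-down, dropped it a few centimetres onto the table. It was not taken straight from the rack to the pipe. I pivoted it upright against the rack's tray edge, regripped it standing, and lowered it over the pipe with about 16 N on the wrist sensor. The last top view put it about 4 mm from the pipe axis, at the same height as the jar beside it.
- **Valve:** I closed it until it met the stop (about 21–25 N resisting, 0.02 rad from the predicted closed angle). I then backed it off two counted turns. The tool ended about 0.03 rad from where it had been at the stop, and the wheel looked the same as in the closed picture.
- **Handle grip:** I set the grip to 40 N. The finger gap read 19.9 mm against the handle's 21 mm, and the force on the handle was not measured directly. The tool had tilted about 2.8° by the end.
- **Other things:** In the last full picture the other jars, the bottle and the brush looked undisturbed; I judged that by eye only.

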